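# Hang the rolling pin between the drying stand's centres

## Robot

A 7-joint arm with a two-finger parallel gripper is mounted at the origin on the work surface. World frame = base frame: x ahead of the robot, y to its left, z up, the work surface at z = 0. Lengths are in m, angles in rad, forces in N, time in s.
With the tool pointing down it reaches from about 0.35 to 0.9 m from the base axis. Payload 7.2 kg.
Tool frame: the origin (TCP) lies at the very end of the fingers, on their centre line; the grasp point (between the pads) lies 19 mm behind it (bot.tcp_to_grasp is the distance from the TCP to the grasp point, in m); z points along the fingers, y is the line along which they close (so a half turn about z gives the same grasp; the last joint's range is limited). The gripper opens to 88 mm and grips with 3 to 60 N. Pads are 20 mm wide; open, the fingers measure 115 mm over their backs; the gripper's body (75 mm by 178 mm) begins 61 mm behind the grasp point.
Start: joints at [1.092, 0.411, -0.013, 1.596, 0.006, 1.134, -0.082], TCP at [0.25, -0.573, 0.2] pointing down, gripper open.
Joint ranges: [-2.95, 2.95], [-0.29, 1.99], [-1.47, 1.44], [0.14, 2.54], [-1.03, 4.17], [0.13, 1.85], [-2.86, 2.86]. Speed limits (rad/s): [2.39, 2.39, 3.01, 3.01, 3.14, 3.14, 3.14].

## Interface

Orientations are given as a unit quaternion [w, x, y, z].
In Python, from rig import bot gives the robot as it stands.
- The arm moves only by the tool apply_moves, never from a script. Its argument "deltas" is a list of rows, each an object of numbers: "tx", "ty", "tz": the shift along the tool's x, y, z in cm; "rx", "ry", "rz": the turn, a rotation vector about the tool's x, y, z in degrees; "fingers": the finger opening in cm, from 0 to 8.78. A call has exactly 10 rows; each row shifts and turns the commanded pose from where the row before left it, along the tool's axes as they then stand; what a row does not reach is not made up. A row lasts 1/10 s, in which the tool goes at most 50 mm and 8.59 degrees, less where a joint would pass 70% of its speed; a pose out of reach is approached as far as the arm can. A call with a gripper value outside its range is refused whole. The fingers move at their own pace and stop on an object; "newtons" is the grip in N (left out, the last holds). Time passes only in rows, so rows that do not move let the fingers close, or fill a call up. It gives the time, the measured TCP pose, the force, the opening and the grip force at its end, in the units of the state.
- bot.observe(): the state, without advancing time (a new reading comes with each control period).
- bot.capture(name): name is "scene" or "top" or "wrist"; returns a dict with "frame" (400x640x3 uint8, red, green, blue), "z_map" (400x640 float32, m along the optical axis (not along the pixel's ray), 0 where there is no reading), "camera_matrix" (3x3 intrinsics, pixels), "rvec" (rotation vector, rad) and "tvec" (3), from world to camera coordinates, as OpenCV has them. Camera axes: x right, y down, z forward; pixel columns grow to the right and rows downward; lengths in m; the calibration is good to about 2 mm. The wrist camera is an equidistant fisheye: a pixel r from the principal point sees the ray r / f radians off the axis. A picture is of the moment at which its call begins.
- bot.sign_off(): hands the job in; it is judged then, once.
The state is a dict: "time": time; "q": joint angles; "joint_velocities": joint speeds; "tau": joint torques, N m; "eef_pos": TCP position; "ee_rot": TCP orientation; "wrist_force": force on the tool from outside, world axes, zero at the start; "ft_torque": the same for the moment, N m; "width": finger opening in m; "gripper_force": force on a finger pad.
Only numpy, scipy, OpenCV 4.12 (cv2) and the standard library are available. Lean on these libraries where they do the work, as an engineer would, in place of code of your own. Each camera call takes 0.05 s, during which the arm holds its last target. There are 200 camera calls.

## Task

Take the longest of the three wooden rods, the rolling pin, out of the sloped bin, lower it gently onto the two rests of the drying stand and slide the tailstock fully in, so that the pin is held straight between the two cones, lifted clear of the rests. Make room with the tailstock first if it stands too far in, let go of everything at the end, and leave the other rods and everything else where they are.

Things in the scene. Friction and masses are not known exactly. Their poses are not given: they have to be found in the camera images.
- pin: The wooden rolling pin to be dried: plain straight beech cylinder, 160 mm long, 34 mm diameter, about 0.11 kg, with a round blind bore 20 mm wide and 20 mm deep in each end; both ends are alike. The longest of the three rods in the sloped bin. Origin on its axis at the end that starts lower; x axis along the pin, up the slope at the start.
- pin_mid (a point): Middle of the rolling pin, on its axis, 80 mm from either end.
- short_pin: A shorter rolling pin that stays in the bin: wooden cylinder 110 mm long, 34 mm diameter, bored ends. Origin at its lower end on its axis, x along it, up the slope.
- pestle: A wooden pestle with a narrow waist that stays in the bin: 130 mm long, 34 mm diameter at both ends, 22 mm at the waist, ends closed. Origin at its lower end on its axis, x along it, up the slope.
- bin: Fixed grey bin, floor sloping up at 30 degrees towards its +x. Three compartments side by side (y = -94, 0, +94 mm), 90 mm wide, 195 mm long up the slope. Each holds one rod lying up the slope, low end against the front wall, between two 5 mm ridges. Partitions stand 30 mm off the floor. Origin on the table under the middle; floor 34 mm high at its low edge, x = -85 mm.
- stand: Fixed drying stand, base 345 x 85 mm. Its x axis runs from the headstock to the sliding tailstock along the centre line, 100 mm above the table; origin on the table below point home. Two V rests, 12 mm thick, at x = -36 and +62 mm, tops 97 mm high and 47 mm wide, carry the pin with its axis 4 mm below the centre line.
- head_tip (a point): Tip of the headstock's steel cone, on the centre line at stand x = -66 mm, 100 mm above the table. The cone points to +x, is 22 mm long, radius 3 mm at the tip and 14 mm at the face of the grey headstock block, whose top is 126 mm high.
- lay (a point): Where the pin's middle is when laid on the rests: stand x = +28 mm, 96 mm above the table. To go down the pin must lie wholly between the two cone tips; with the tailstock fully open its middle can be at stand x = +14 to +46 mm.
- home (a point): Point on the centre line, 100 mm above the table, stand x = 0, where the pin's middle is when held. Pushing the tailstock in slides the pin along the rests to the headstock until the cones enter both bores and lift it the last 4 mm to the centre line.
- tail (a joint): Sliding tailstock, in m: 0 fully open, growing towards the headstock, end stop 0.068. Its cone, like the headstock's, has its tip at stand x = 126 mm minus this value. About 0.060 with the pin fully home. About 4 N of sliding friction holds it where it is left. Starts from 0 to 0.052, often too far in for the pin to go down.
- tail_grip (a point): Middle of the black post standing on the tailstock, to grip or push: 24 mm along the stand's x, 20 mm across, from 125 to 177 mm above the table. This point is 153 mm up at stand x = 170 mm minus the joint value. The grey block below is 44 mm square.
- oil: Tall green oil bottle, 64 mm diameter, 200 mm high, a loose bystander to be left alone. Origin at the centre of its underside.
- jar: Glass jar, 64 mm diameter, 85 mm high, a loose bystander to be left alone. Origin at the centre of its underside.
- colander: Stainless colander, 190 mm diameter (236 mm over its handles, along its y), 80 mm high, a loose bystander to be left alone. Origin at the centre of its underside.
- mug: White mug, 76 mm diameter, 90 mm high, handle at its +y, a loose bystander to be left alone. Origin at the centre of its underside.
- tin: Bare metal tin, 68 mm diameter, 100 mm high, a loose bystander to be left alone. Origin at the centre of its underside.
- mill: Dark wooden pepper mill, 56 mm diameter, 155 mm high, a loose bystander to be left alone. Origin at the centre of its underside.

How it is judged:
By the outcome, as a careful person would: the job done as asked, in the order asked, and still so for the second after the job is handed in, with the robot touching nothing.
It also fails if it takes over 61 s, if anything falls off the work surface, if the arm or the gripper's body presses on something with over 40 N, if the wrist force passes 120 N, or if a joint passes its speed limit or range.

## Working session

There is one attempt and no reset: what is moved stays moved. The work goes in short steps, Python scripts to look and compute and a tool call to move; the robot and the scene stay as the last step left them, time stands still between calls to the robot, and variables do not carry over. Pictures are saved under pics/ and viewed, at most 10 in all, crops included, and the job is handed in when it is done.

Besides the shell and the picture viewer there is one more tool, called after ">>>" in YAML: its name, and indented under it one key for each argument. apply_moves: Moves the arm, as the interface text tells. Its arguments: {"type":"object","properties":{"deltas":{"type":"array"},"newtons":{"type":"number"}},"required":["deltas"]}

```bash
mkdir -p pics; cat > h.py <<'E'
import numpy as np,cv2
from rig import bot
def cap(n,save=None):
    c=bot.capture(n)
    if save: cv2.imwrite('pics/'+save,c['frame'][...,::-1])
    np.savez(''+n+'.npz',**c); return c
def load(n): return dict(np.load(''+n+'.npz'))
def cloud(c):
    K=c['camera_matrix'];z=c['z_map'];R=cv2.Rodrigues(c['rvec'])[0]
    v,u=np.mgrid[:z.shape[0],:z.shape[1]]
    p=np.stack([(u-K[0,2])/K[0,0]*z,(v-K[1,2])/K[1,1]*z,z],-1)
    w=(p-c['tvec'].ravel())@R
    w[z==0]=np.nan
    return w
E
python3 - <<'E'
from h import *
a=cap('top','top.png');b=cap('scene','scene.png')
s=bot.observe();print({k:np.round(v,3) for k,v in s.items()},bot.tcp_to_grasp)
for c in(a,b):
    R=cv2.Rodrigues(c['rvec'])[0];print(-R.T@c['tvec'].ravel(),R[2],c['camera_matrix'][0,0])
E
```

```text
{'time': np.float64(0.1), 'q': array([ 1.092,  0.412, -0.013,  1.597,  0.006,  1.134, -0.082]), 'joint_velocities': array([ 0.   , -0.001, -0.001, -0.003, -0.   , -0.001,  0.001]), 'tau': array([ 2.0000e-03, -5.8910e+01,  6.4400e-01, -2.9171e+01, -5.4000e-02,
        1.4000e-02,  0.0000e+00]), 'eef_pos': array([ 0.249, -0.573,  0.2  ]), 'ee_rot': array([-0.001,  0.979,  0.204, -0.   ]), 'wrist_force': array([ 0.643,  0.108, -0.62 ]), 'ft_torque': array([ 0.044,  0.001, -0.001]), 'gripper_force': np.float64(0.0), 'width': np.float64(0.088)} 0.0187
[ 0.41879318 -0.01822454  1.08951942] [ 0.13021226 -0.01176458 -0.99141634] 415.70915762315207
[1.02669928 0.23968458 0.95248895] [-0.48197508 -0.27622775 -0.83150361] 392.82953243224955
```

View pics/top.png

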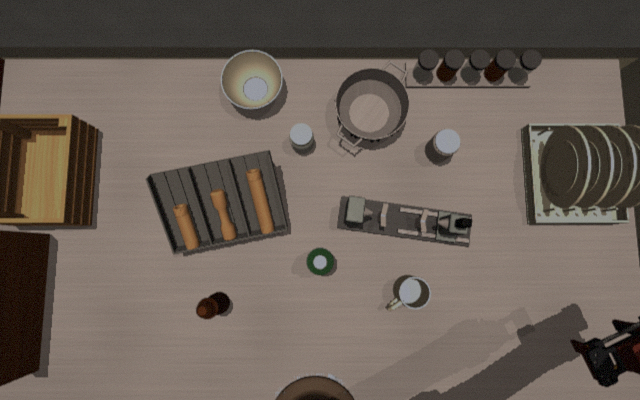

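View pics/scene.png

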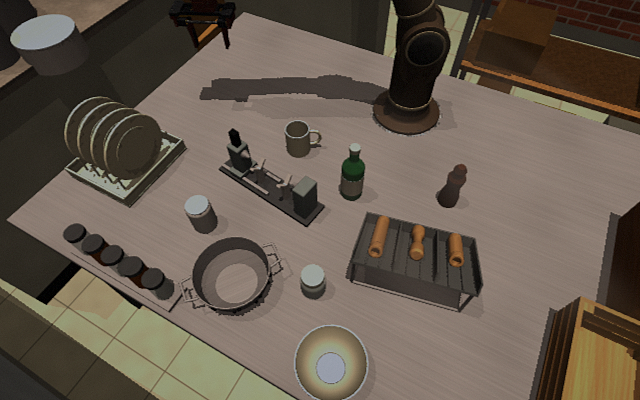

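The top view shows the bin at about (218,203). The pin is the right-hand rod, from (254,172) to (266,232). The stand runs from the headstock at (357,211) to the tailstock post at (462,223). The bottle is at (320,262), the mug at (410,292), the jar at (446,143) and the tin at (301,137).

```bash
python3 - <<'E'
from h import *
from scipy.optimize import least_squares
P=[];B=[];S=[]
ct=load('top');w=cloud(ct);f=ct['frame'].astype(int)
sat=(f[...,0]-f[...,2]>50)
m=np.zeros(sat.shape,bool);m[160:245,243:280]=1;m&=sat
pt=w[m]
cs=load('scene');ws=cloud(cs);fs=cs['frame'].astype(int)
m2=np.zeros(sat.shape,bool);m2[208:262,364:395]=1;m2&=(fs[...,0]-fs[...,2]>50)
ps=ws[m2]
for nm,p in(('top',pt),('scene',ps),('both',np.r_[pt,ps])):
    p=p[~np.isnan(p).any(1)];p=p[p[:,2]>.03]
    c0=p.mean(0);d=np.linalg.svd(p-c0)[2][0];d*=np.sign(d[2])
    def res(x):
        a=np.r_[x[:2],c0[2]+x[2]];dd=np.array([x[3],x[4],x[5]]);dd=dd/np.linalg.norm(dd)
        return np.linalg.norm(np.cross(p-a,dd),axis=1)-.017
    r=least_squares(res,np.r_[c0[:2],-.01,d],loss='soft_l1',f_scale=.002)
    a=np.r_[r.x[:2],c0[2]+r.x[2]];dd=r.x[3:]/np.linalg.norm(r.x[3:])
    t=(p-a)@dd;lo,hi=np.percentile(t,[1,99])
    print(nm,len(p),'lo',a+lo*dd,'hi',a+hi*dd,'mid',a+(lo+hi)/2*dd,'len',hi-lo,'dir',dd,'elev',np.degrees(np.arcsin(dd[2])),'az',np.degrees(np.arctan2(dd[1],dd[0])),'rms',np.std(res(r.x)))
# height map crops of stand
def blob(zlo,zhi,r0,r1,c0,c1,W=w):
    q=W[r0:r1,c0:c1].reshape(-1,3);q=q[(q[:,2]>zlo)&(q[:,2]<zhi)];return q
q=blob(.005,.2,190,250,330,480)
# base
base=q[q[:,2]<.03];print('base rect',cv2.minAreaRect((base[:,:2]*1000).astype(np.float32)))
h=blob(.118,.135,190,250,335,385);print('head top',cv2.minAreaRect((h[:,:2]*1000).astype(np.float32)),h[:,2].mean())
t=blob(.165,.19,190,250,430,480);print('post top',len(t),t.mean(0),cv2.minAreaRect((t[:,:2]*1000).astype(np.float32)))
ts=blob(.165,.19,110,180,215,260,ws);print('post top scene',len(ts),ts.mean(0))
hs=blob(.118,.135,160,220,280,330,ws);print('head scene',cv2.minAreaRect((hs[:,:2]*1000).astype(np.float32)))
r=blob(.085,.105,190,250,372,440);print('rests',len(r))
for lo,hi in((372,400),(405,440)):
    r=blob(.085,.105,190,250,lo,hi);print(lo,len(r),r.mean(0),cv2.minAreaRect((r[:,:2]*1000).astype(np.float32)))
k=blob(.1,.128,190,250,425,480);print('tailblock',cv2.minAreaRect((k[:,:2]*1000).astype(np.float32)))
for n,(r0,r1,c0,c1,z) in dict(oil=(245,280,300,340,.19),jar=(125,165,425,465,.08),mug=(270,315,380,435,.085),tin=(120,155,285,320,.095),mill=(285,325,190,235,.145),col=(65,160,330,415,.07)).items():
    o=blob(z-.02,z+.03,r0,r1,c0,c1);print(n,len(o),o.mean(0) if len(o) else 0)
im=np.vstack([cv2.resize(ct['frame'][190:250,330:480],None,fx=5,fy=5,interpolation=2),cv2.resize(cs['frame'][120:225,215:330],(750,300*0+ 300))[:, :]])
cv2.imwrite('pics/c1.png',im[...,::-1])
E
```

```text
top 824 lo [0.47788544 0.11528292 0.04978181] hi [0.61176635 0.14291832 0.12934314] mid [0.54482589 0.12910062 0.08956248] len 0.15817021579296728 dir [0.84643563 0.17471935 0.50301081] elev 30.19939403502242 az 11.663060314366126 rms 0.0018250626147769103
scene 464 lo [0.47940927 0.11553595 0.05187279] hi [0.61101753 0.1433088  0.13024376] mid [0.5452134  0.12942238 0.09105828] len 0.15567297234151578 dir [0.84541495 0.17840506 0.50343341] elev 30.227413957339138 az 11.916103808444683 rms 0.002094511756998771
both 1288 lo [0.47804862 0.11536472 0.05029291] hi [0.61147418 0.14312731 0.12975459] mid [0.5447614  0.12924602 0.09002375] len 0.15775709059858678 dir [0.84576585 0.17598313 0.5036964 ] elev 30.244854428641716 az 11.754128710946858 rms 0.002007461894704411
base rect ((504.60565185546875, -237.95669555664062), (391.4933166503906, 155.0767364501953), 89.74069213867188)
head top ((521.1692504882812, -98.85992431640625), (39.753623962402344, 59.98091506958008), 81.23101806640625) 0.12613148515986022
post top 111 [ 0.48522808 -0.33737209  0.17618651] ((485.46075439453125, -338.515
[... 227 characters left out ...]
5357360839844)
rests 140
372 66 [ 0.51065738 -0.1696651   0.09172356] ((512.1661376953125, -158.2816162109375), (35.693084716796875, 54.541664123535156), 81.85480499267578)
405 74 [ 0.49636743 -0.26977108  0.09239843] ((497.0471496582031, -270.376220703125), (46.186729431152344, 45.93532943725586), 30.3051700592041)
tailblock ((487.1561279296875, -329.0193176269531), (67.26991271972656, 44.38309860229492), 81.64411926269531)
oil 149 [ 0.40049812 -0.01509393  0.20007843]
jar 677 [ 0.68573187 -0.32368974  0.09546249]
mug 362 [ 0.31982252 -0.23287343  0.08302583]
tin 399 [0.71267343 0.03137322 0.08534706]
mill 202 [0.29646791 0.24025662 0.14983188]
col 1205 [ 0.8178368  -0.15654702  0.07047812]
```

View pics/c1.png

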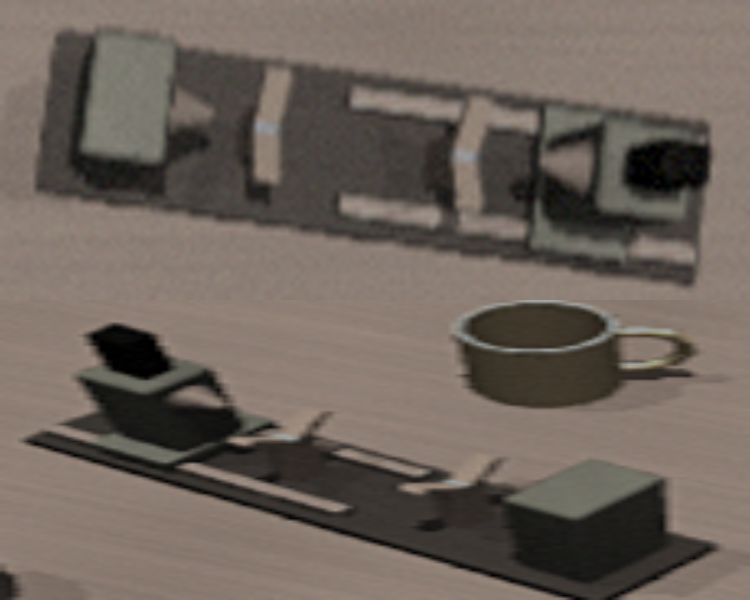

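The crop shows the headstock block on the left, the rests at about (268,125) and (468,150), and the tailstock post at (665,165), so the tailstock is well in (about 0.036). That makes the stand axis point at azimuth −98.3°, with home at about (0.5053, −0.2057). The pin's middle is at (0.545, 0.129, 0.090), elevation 30°, azimuth 11.8°.

```bash
cat >> h.py <<'E'
from scipy.spatial.transform import Rotation as Ro
U=np.array([np.cos(np.radians(-98.3)),np.sin(np.radians(-98.3)),0]);HOME=np.array([.5053,-.2057,.1])
def tool(yaz,tilt=0):
    """y axis horizontal at azimuth yaz deg; z down, tilted about y by tilt (x axis elevated by tilt)"""
    a=np.radians(yaz);t=np.radians(tilt);y=np.array([np.cos(a),np.sin(a),0]);h=np.array([-np.sin(a),np.cos(a),0])
    x=h*np.cos(t)+np.array([0,0,np.sin(t)]);return np.c_[x,y,np.cross(x,y)]
def to(pos,R,p=None,R0=None):
    s=bot.observe()
    q=s['ee_rot'];R0=Ro.from_quat(np.r_[q[1:],q[0]]).as_matrix() if R0 is None else R0
    p=s['eef_pos'] if p is None else p
    print('turn deg',np.round(np.degrees(Ro.from_matrix(R0.T@R).as_rotvec()),2),'then shift cm',np.round(100*R.T@(pos-p),2),'(shift first',np.round(100*R0.T@(pos-p),2),') t',s['time'],'F',np.round(s['wrist_force'],1))
E
python3 - <<'E'
from h import *
post=HOME+U*.134;print(post)
to(np.array([.4855,-.3378,.2]),tool(-98.3))
E
```

```text
[ 0.48595627 -0.33829646  0.1       ]
turn deg [-8.000e-02  3.000e-02  3.184e+01] then shift cm [ 19.98 -26.64  -0.03] (shift first [ 3.103e+01 -1.209e+01 -2.000e-02] ) t 0.1 F [ 0.6  0.1 -0.6]
```

>>> apply_moves:
  deltas:
    - {"tx": 4.4, "ty": -1.7, "fingers": 7}
    - {"tx": 4.4, "ty": -1.7}
    - {"tx": 4.4, "ty": -1.7}
    - {"tx": 4.4, "ty": -1.7}
    - {"tx": 4.4, "ty": -1.7}
    - {"tx": 4.4, "ty": -1.7}
    - {"tx": 4.6, "ty": -1.9}
    - {"rz": 8}
    - {"rz": 8}
    - {"rz": 8}
  newtons: 25

```text
invalid input
```

>>> apply_moves:
  deltas:
    - {"rz": 7.8}
    - {}
    - {}
    - {}
    - {}
    - {}
    - {}
    - {}
    - {}
    - {}

```text
invalid input
```

```bash
python3 - <<'E'
from h import *
c=cap('scene');ct=cap('top')
to(np.array([.4855,-.3378,.136]),tool(-98.3))
w=cloud(ct)[190:250,430:480].reshape(-1,3);t=w[(w[:,2]>.165)&(w[:,2]<.19)];print(len(t),t.mean(0) if len(t) else '')
cw=cap('wrist');cv2.imwrite('pics/w1.png',cw['frame'][...,::-1])
E
```

```text
turn deg [-5.000e-02  2.000e-02  3.184e+01] then shift cm [ 19.97 -26.65   6.39] (shift first [ 31.02 -12.11   6.4 ] ) t 0.2 F [ 0.2 -0.7 -0.3]
110 [ 0.48525511 -0.33731861  0.17671971]
```

View pics/w1.png

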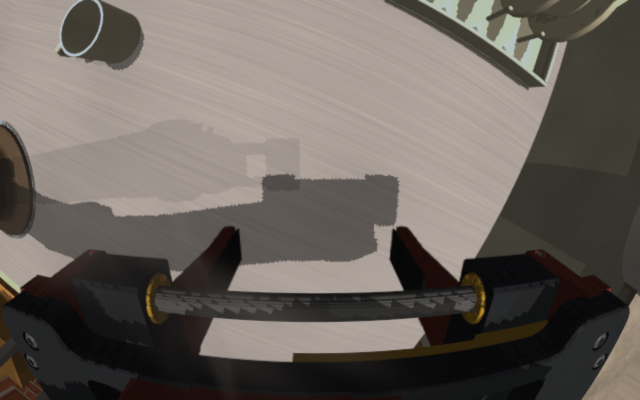

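The wrist view shows only open table between the fingers, because the arm hasn't moved: both calls were refused as invalid. I'll try again with every key filled in on each row.

>>> apply_moves:
  deltas:
    - {"tx": 4.4, "ty": -1.7, "tz": 0, "rx": 0, "ry": 0, "rz": 0, "fingers": 7}
    - {"tx": 4.4, "ty": -1.7, "tz": 0, "rx": 0, "ry": 0, "rz": 0, "fingers": 7}
    - {"tx": 4.4, "ty": -1.7, "tz": 0, "rx": 0, "ry": 0, "rz": 0, "fingers": 7}
    - {"tx": 4.4, "ty": -1.7, "tz": 0, "rx": 0, "ry": 0, "rz": 0, "fingers": 7}
    - {"tx": 4.4, "ty": -1.7, "tz": 0, "rx": 0, "ry": 0, "rz": 0, "fingers": 7}
    - {"tx": 4.4, "ty": -1.7, "tz": 0, "rx": 0, "ry": 0, "rz": 0, "fingers": 7}
    - {"tx": 4.6, "ty": -1.9, "tz": 0, "rx": 0, "ry": 0, "rz": 0, "fingers": 7}
    - {"tx": 0, "ty": 0, "tz": 0, "rx": 0, "ry": 0, "rz": 8, "fingers": 7}
    - {"tx": 0, "ty": 0, "tz": 0, "rx": 0, "ry": 0, "rz": 8, "fingers": 7}
    - {"tx": 0, "ty": 0, "tz": 0, "rx": 0, "ry": 0, "rz": 8, "fingers": 7}
  newtons: 25

```text
time: 1.25
eef_pos: [0.4857, -0.3378, 0.2003]
ee_rot: [-0.0, 1.0, -0.006, -0.0]
wrist_force: [1.1, 0.3, 0.2]
width: 0.0699
gripper_force: 0.0
```

>>> apply_moves:
  deltas:
    - {"tx": 0, "ty": 0, "tz": 0, "rx": 0, "ry": 0, "rz": 7.7, "fingers": 7}
    - {"tx": 0, "ty": 0, "tz": 2, "rx": 0, "ry": 0, "rz": 0, "fingers": 7}
    - {"tx": 0, "ty": 0, "tz": 2, "rx": 0, "ry": 0, "rz": 0, "fingers": 7}
    - {"tx": 0, "ty": 0, "tz": 1.2, "rx": 0, "ry": 0, "rz": 0, "fingers": 7}
    - {"tx": 0, "ty": 0, "tz": 1, "rx": 0, "ry": 0, "rz": 0, "fingers": 7}
    - {"tx": 0, "ty": 0, "tz": 0, "rx": 0, "ry": 0, "rz": 0, "fingers": 0}
    - {"tx": 0, "ty": 0, "tz": 0, "rx": 0, "ry": 0, "rz": 0, "fingers": 0}
    - {"tx": 0, "ty": 0, "tz": 0, "rx": 0, "ry": 0, "rz": 0, "fingers": 0}
    - {"tx": 0, "ty": 0, "tz": 0, "rx": 0, "ry": 0, "rz": 0, "fingers": 0}
    - {"tx": 0, "ty": 0, "tz": 0, "rx": 0, "ry": 0, "rz": 0, "fingers": 0}
  newtons: 25

```text
time: 2.25
eef_pos: [0.4857, -0.3385, 0.139]
ee_rot: [0.0, 0.997, -0.071, 0.0]
wrist_force: [-0.6, 0.0, 0.1]
width: 0.0333
gripper_force: 0.0
```

>>> apply_moves:
  deltas:
    - {"tx": 0, "ty": 0, "tz": 0, "rx": 0, "ry": 0, "rz": 0, "fingers": 0}
    - {"tx": 0, "ty": 0, "tz": 0, "rx": 0, "ry": 0, "rz": 0, "fingers": 0}
    - {"tx": 0, "ty": 0, "tz": 0, "rx": 0, "ry": 0, "rz": 0, "fingers": 0}
    - {"tx": 0, "ty": 0, "tz": 0, "rx": 0, "ry": 0, "rz": 0, "fingers": 0}
    - {"tx": 0, "ty": 0.5, "tz": 0, "rx": 0, "ry": 0, "rz": 0, "fingers": 0}
    - {"tx": 0, "ty": 0.6, "tz": 0, "rx": 0, "ry": 0, "rz": 0, "fingers": 0}
    - {"tx": 0, "ty": 0.6, "tz": 0, "rx": 0, "ry": 0, "rz": 0, "fingers": 0}
    - {"tx": 0, "ty": 0.6, "tz": 0, "rx": 0, "ry": 0, "rz": 0, "fingers": 0}
    - {"tx": 0, "ty": 0.6, "tz": 0, "rx": 0, "ry": 0, "rz": 0, "fingers": 0}
    - {"tx": 0, "ty": 0.4, "tz": 0, "rx": 0, "ry": 0, "rz": 0, "fingers": 0}

```text
time: 3.25
eef_pos: [0.481, -0.3698, 0.1388]
ee_rot: [-0.001, 0.997, -0.071, -0.0]
wrist_force: [-1.7, 3.7, 6.5]
width: 0.0242
gripper_force: 25.0
```

>>> apply_moves:
  deltas:
    - {"tx": 0, "ty": 0, "tz": 0, "rx": 0, "ry": 0, "rz": 0, "fingers": 5}
    - {"tx": 0, "ty": 0, "tz": 0, "rx": 0, "ry": 0, "rz": 0, "fingers": 5}
    - {"tx": 0, "ty": 0, "tz": 0, "rx": 0, "ry": 0, "rz": 0, "fingers": 5}
    - {"tx": 0, "ty": 0, "tz": 0, "rx": 0, "ry": 0, "rz": 0, "fingers": 5}
    - {"tx": 0, "ty": 0, "tz": -1, "rx": 0, "ry": 0, "rz": 0, "fingers": 5}
    - {"tx": 0, "ty": 0, "tz": -2, "rx": 0, "ry": 0, "rz": 0, "fingers": 5}
    - {"tx": 0, "ty": 0, "tz": -2, "rx": 0, "ry": 0, "rz": 0, "fingers": 5}
    - {"tx": 0, "ty": 0, "tz": -3, "rx": 0, "ry": 0, "rz": 0, "fingers": 5}
    - {"tx": 0, "ty": 0, "tz": -2, "rx": 0, "ry": 0, "rz": 0, "fingers": 5}
    - {"tx": 0, "ty": 0, "tz": 0, "rx": 0, "ry": 0, "rz": 0, "fingers": 5}

```text
time: 4.25
eef_pos: [0.4823, -0.3719, 0.2424]
ee_rot: [0.002, 0.997, -0.071, 0.003]
wrist_force: [0.2, -0.7, -0.6]
width: 0.0502
gripper_force: 0.0
```

```bash
cat >> h.py <<'E'
PM=np.array([.5447,.1292,.090]);PR=tool(-78.2,30.2)
E
python3 - <<'E'
from h import *
PG=PM+PR[:,2]*.009
A=tool(-98.3);B=tool(-78.2);print(PR[:,2])
pre=PM-PR[:,2]*.11;hov=np.array([pre[0],pre[1],.235]);print(pre,hov)
to(hov,B); to(pre,PR,hov,B); to(PG,PR,pre,PR)
c=cap('top');w=cloud(c)[190:250,430:490].reshape(-1,3);t=w[(w[:,2]>.165)&(w[:,2]<.19)];print(len(t),t.mean(0) if len(t) else '')
E
```

```text
[ 0.49238982  0.10286559 -0.8642748 ]
[0.49053712 0.11788478 0.18507023] [0.49053712 0.11788478 0.235     ]
turn deg [  0.21  -0.29 -19.96] then shift cm [ 10.82 -47.78   0.74] (shift first [ -6.14 -48.6    0.58] ) t 4.25 F [ 0.2 -0.7 -0.6]
turn deg [ 0.  30.2 -0. ] then shift cm [-2.51  0.    4.32] (shift first [0.   0.   4.99] ) t 4.25 F [ 0.2 -0.7 -0.6]
turn deg [0. 0. 0.] then shift cm [-0.   0.  11.9] (shift first [-0.   0.  11.9] ) t 4.25 F [ 0.2 -0.7 -0.6]
15 [ 0.47214798 -0.3720551   0.17587702]
```

>>> apply_moves:
  deltas:
    - {"tx": -0.6, "ty": -4.6, "tz": 0.1, "rx": 0, "ry": 0, "rz": 0, "fingers": 5}
    - {"tx": -0.6, "ty": -4.9, "tz": 0, "rx": 0, "ry": 0, "rz": 0, "fingers": 5}
    - {"tx": -0.6, "ty": -4.9, "tz": 0, "rx": 0, "ry": 0, "rz": 0, "fingers": 5}
    - {"tx": -0.6, "ty": -4.9, "tz": 0, "rx": 0, "ry": 0, "rz": 0, "fingers": 5}
    - {"tx": -0.6, "ty": -4.9, "tz": 0, "rx": 0, "ry": 0, "rz": 0, "fingers": 5}
    - {"tx": -0.6, "ty": -4.9, "tz": 0, "rx": 0, "ry": 0, "rz": 0, "fingers": 5}
    - {"tx": -0.6, "ty": -4.9, "tz": 0, "rx": 0, "ry": 0, "rz": 0, "fingers": 5}
    - {"tx": -0.6, "ty": -4.9, "tz": 0, "rx": 0, "ry": 0, "rz": 0, "fingers": 5}
    - {"tx": -0.6, "ty": -4.9, "tz": 0, "rx": 0, "ry": 0, "rz": 0, "fingers": 5}
    - {"tx": -0.6, "ty": -4.8, "tz": 0, "rx": 0, "ry": 0, "rz": 0, "fingers": 5}

```text
time: 5.3
eef_pos: [0.4894, 0.1205, 0.2365]
ee_rot: [0.0, 0.997, -0.071, -0.001]
wrist_force: [1.2, -0.5, 1.0]
width: 0.05
gripper_force: 0.0
```

>>> apply_moves:
  deltas:
    - {"tx": 0, "ty": 0, "tz": 0, "rx": 0, "ry": 0, "rz": -6.5, "fingers": 5}
    - {"tx": 0, "ty": 0, "tz": 0, "rx": 0, "ry": 0, "rz": -7, "fingers": 5}
    - {"tx": 0, "ty": 0, "tz": 0, "rx": 0, "ry": 0, "rz": -6.5, "fingers": 5}
    - {"tx": 0, "ty": 0, "tz": 0, "rx": 0, "ry": 7, "rz": 0, "fingers": 5}
    - {"tx": 0, "ty": 0, "tz": 0, "rx": 0, "ry": 8, "rz": 0, "fingers": 5}
    - {"tx": 0, "ty": 0, "tz": 0, "rx": 0, "ry": 8, "rz": 0, "fingers": 5}
    - {"tx": 0, "ty": 0, "tz": 0, "rx": 0, "ry": 7.2, "rz": 0, "fingers": 5}
    - {"tx": 0, "ty": 0, "tz": 0, "rx": 0, "ry": 0, "rz": 0, "fingers": 5}
    - {"tx": 0, "ty": 0, "tz": 0, "rx": 0, "ry": 0, "rz": 0, "fingers": 5}
    - {"tx": 0, "ty": 0, "tz": 0, "rx": 0, "ry": 0, "rz": 0, "fingers": 5}

```text
time: 6.3
eef_pos: [0.4915, 0.1191, 0.2382]
ee_rot: [-0.027, 0.96, 0.1, 0.259]
wrist_force: [0.8, 0.2, 0.6]
width: 0.0502
gripper_force: 0.0
```

```bash
python3 - <<'E'
from h import *
to(PM-PR[:,2]*.06,PR); to(PM+PR[:,2]*.009,PR)
E
```

```text
turn deg [-0.05  0.01  0.02] then shift cm [-2.77  0.1   9.53] (shift first [-2.77  0.11  9.53] ) t 6.3 F [0.8 0.2 0.6]
turn deg [-0.05  0.01  0.02] then shift cm [-2.77  0.1  16.43] (shift first [-2.77  0.11 16.43] ) t 6.3 F [0.8 0.2 0.6]
```

>>> apply_moves:
  deltas:
    - {"tx": -1.3, "ty": 0.1, "tz": 3, "rx": 0, "ry": 0, "rz": 0, "fingers": 5}
    - {"tx": -1.4, "ty": 0, "tz": 4, "rx": 0, "ry": 0, "rz": 0, "fingers": 5}
    - {"tx": 0, "ty": 0, "tz": 2.5, "rx": 0, "ry": 0, "rz": 0, "fingers": 5}
    - {"tx": 0, "ty": 0, "tz": 0, "rx": 0, "ry": 0, "rz": 0, "fingers": 5}
    - {"tx": 0, "ty": 0, "tz": 0, "rx": 0, "ry": 0, "rz": 0, "fingers": 5}
    - {"tx": 0, "ty": 0, "tz": 0, "rx": 0, "ry": 0, "rz": 0, "fingers": 5}
    - {"tx": 0, "ty": 0, "tz": 0, "rx": 0, "ry": 0, "rz": 0, "fingers": 5}
    - {"tx": 0, "ty": 0, "tz": 0, "rx": 0, "ry": 0, "rz": 0, "fingers": 5}
    - {"tx": 0, "ty": 0, "tz": 0, "rx": 0, "ry": 0, "rz": 0, "fingers": 5}
    - {"tx": 0, "ty": 0, "tz": 0, "rx": 0, "ry": 0, "rz": 0, "fingers": 5}

```text
time: 7.3
eef_pos: [0.5144, 0.1213, 0.1471]
ee_rot: [-0.025, 0.96, 0.099, 0.26]
wrist_force: [0.6, -0.7, 0.2]
width: 0.0502
gripper_force: 0.0
```

```bash
python3 - <<'E'
from h import *
to(PM+PR[:,2]*.009,PR)
cap('wrist','w2.png')
E
```

```text
turn deg [ 0.16 -0.07  0.01] then shift cm [-0.17 -0.15  7.41] (shift first [-0.17 -0.17  7.41] ) t 7.3 F [ 0.6 -0.7  0.2]
```

View pics/w2.png

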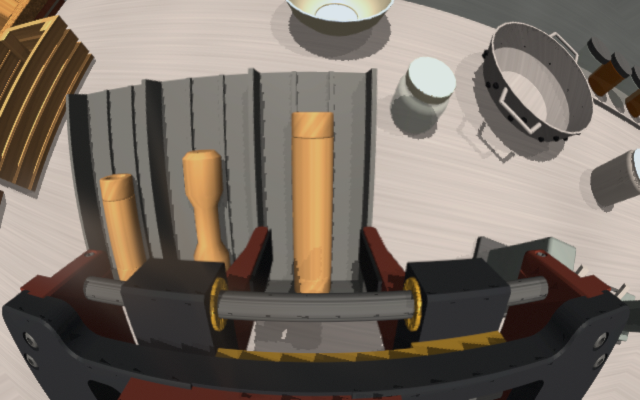

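The wrist view shows the pin at columns 292–333, roughly centred between the fingertips at about 270 and 365, and the fingers are inside the partitions. I'll go down and grip.

>>> apply_moves:
  deltas:
    - {"tx": -0.1, "ty": -0.1, "tz": 2, "rx": 0, "ry": 0, "rz": 0, "fingers": 5}
    - {"tx": -0.1, "ty": -0.1, "tz": 2, "rx": 0, "ry": 0, "rz": 0, "fingers": 5}
    - {"tx": 0, "ty": 0, "tz": 1.6, "rx": 0, "ry": 0, "rz": 0, "fingers": 5}
    - {"tx": 0, "ty": 0, "tz": 1, "rx": 0, "ry": 0, "rz": 0, "fingers": 5}
    - {"tx": 0, "ty": 0, "tz": 0.7, "rx": 0, "ry": 0, "rz": 0, "fingers": 5}
    - {"tx": 0, "ty": 0, "tz": 0, "rx": 0, "ry": 0, "rz": 0, "fingers": 2.5}
    - {"tx": 0, "ty": 0, "tz": 0, "rx": 0, "ry": 0, "rz": 0, "fingers": 2.5}
    - {"tx": 0, "ty": 0, "tz": 0, "rx": 0, "ry": 0, "rz": 0, "fingers": 2.5}
    - {"tx": 0, "ty": 0, "tz": 0, "rx": 0, "ry": 0, "rz": 0, "fingers": 2.5}
    - {"tx": 0, "ty": 0, "tz": 0, "rx": 0, "ry": 0, "rz": 0, "fingers": 2.5}
  newtons: 25

```text
time: 8.35
eef_pos: [0.5493, 0.13, 0.0879]
ee_rot: [-0.025, 0.961, 0.099, 0.256]
wrist_force: [-0.0, -0.4, 0.2]
width: 0.0251
gripper_force: 0.0
```

```bash
python3 - <<'E'
from h import *
to(PM+PR[:,2]*.009,PR)
w=cap('wrist');s=cap('scene');t=cap('top')
im=np.hstack([cv2.resize(s['frame'][180:320,330:500],(400,330)),cv2.resize(t['frame'][140:260,140:300],(400,330))])
im=np.vstack([im,cv2.resize(w['frame'][150:400,100:500],(800,270))])
cv2.imwrite('pics/g1.png',im[...,::-1])
E
```

```text
turn deg [0.13 0.42 0.01] then shift cm [-0.29 -0.02  0.48] (shift first [-0.29 -0.02  0.48] ) t 8.35 F [-0.  -0.4  0.2]
```

View pics/g1.png

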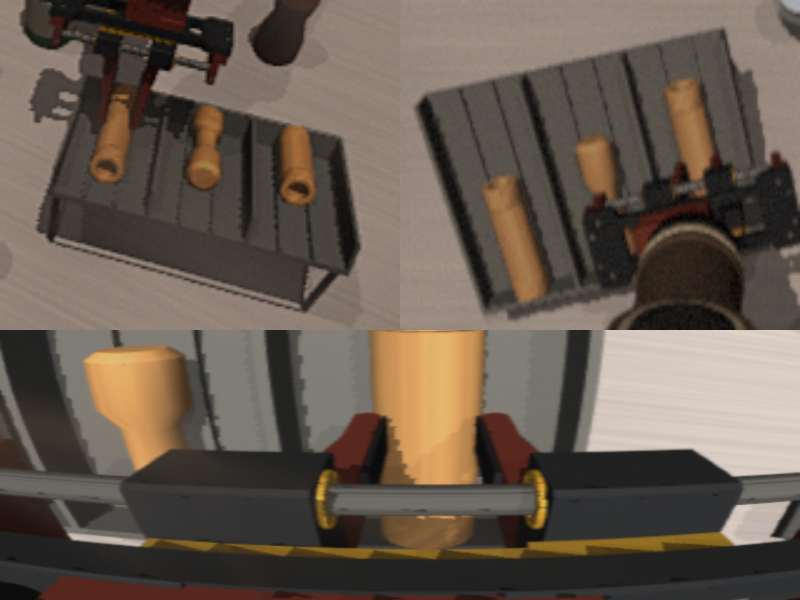

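The crops show the fingers either side of the pin, with pads at about (385,470) and (478,470) and the pin edges at about 375 and 485. The width reads 25 mm with no force, so I'll check how high the pin actually sits using the wrist depth.

```bash
python3 - <<'E'
from h import *
c=load('wrist');K=c['camera_matrix'];z=c['z_map'];R=cv2.Rodrigues(c['rvec'])[0]
v,u=np.mgrid[:400,:640];x=(u-K[0,2])/K[0,0];y=(v-K[1,2])/K[1,1];r=np.hypot(x,y);k=np.where(r>0,np.tan(r)/np.maximum(r,1e-9),1)
w=(np.stack([x*k*z,y*k*z,z],-1)-c['tvec'].ravel())@R
s=bot.observe();q=s['ee_rot'];Rt=Ro.from_quat(np.r_[q[1:],q[0]]).as_matrix()
tp=(w-s['eef_pos'])@Rt*1000   # tool frame mm
f=c['frame'].astype(int)
for row in (200,240,290,325,330,335,340,345,350):
    print(row,[(cc,*np.round(tp[row,cc]).astype(int),f[row,cc].tolist()) for cc in range(270,351,10)])
print(s['width'],s['gripper_force'])
fr=cap('top');
w2=cloud(load('scene'));fs=load('scene')['frame'].astype(int)
m=np.zeros((400,640),bool);m[205:262,362:396]=1;m&=(fs[...,0]-fs[...,2]>50)
p=(w2[m]-s['eef_pos'])@Rt*1000;print('scene pts tool frame: x',np.nanpercentile(p[:,0],[1,99]),'y',np.nanpercentile(p[:,1],[2,50,98]),'z min',np.nanpercentile(p[:,2],[2,10,50]))
E
```

```text
200 [(270, np.int64(16), np.int64(-29), np.int64(12), [129, 125, 119]), (280, np.int64(16), np.int64(-23), np.int64(12), [119, 116, 110]), (290, np.int64(24), np.int64(-14), np.int64(-15), [179, 130, 78]), (300, np.int64(25), np.int64(-8), np.int64(-20), [213, 154, 91]), (310, np.int64(26), np.int64(-2), np.int64(-21), [227, 172, 102]), (320, np.int64(26), np.int64(3), np.int64(-21), [227, 183, 109]), (330, np.int64(25), np.int64(9), np.int64(-20), [219, 159, 95]), (340, np.int64(23), np.int64(15), np.int64(-11), [141, 103, 62]), (350, np.int64(16), np.int64(24), np.int64(13), [129, 126, 119])]
240 [(270, np.int64(-13), np.int64(-31), np.int64(11), [118, 117, 110]), (280, np.int64(11), np.int64(-17), np.int64(-42), [88, 39, 30]), (290, np.int64(9), np.int64(-12), np.int64(-39), [26, 26, 26]), (300, np.int64(1), np.int64(-8), np.int64(-20), [211, 152, 90]), (310, np.int64(2), np.int64(-2), np.int64(-22), [227, 171, 102]), (320, np.int64(2), np.int64(3), np.int64(-22), [227, 182, 110]), (330, np.int64(0), np.int64(9), np.int64(-18), [199, 144, 86]), (340, np.int64(9), np.int64(13), np.
[... 3708 characters left out ...]
 18, 17]), (280, np.int64(-89), np.int64(-25), np.int64(-17), [65, 62, 59]), (290, np.int64(-88), np.int64(-18), np.int64(-17), [64, 62, 59]), (300, np.int64(-87), np.int64(-10), np.int64(-18), [76, 67, 58]), (310, np.int64(-84), np.int64(-3), np.int64(-21), [119, 87, 53]), (320, np.int64(-85), np.int64(4), np.int64(-20), [116, 85, 52]), (330, np.int64(-89), np.int64(11), np.int64(-17), [64, 61, 57]), (340, np.int64(-88), np.int64(18), np.int64(-18), [66, 64, 60]), (350, np.int64(-89), np.int64(26), np.int64(-17), [66, 64, 59])]
0.02506780462563302 0.0
scene pts tool frame: x [-55.79890123  75.55232029] y [-15.79551754  -0.50765272  12.97887698] z min [-23.14633372 -22.15043006 -19.47641515]
```

```bash
python3 - <<'E'
from h import *
c=cap('wrist');K=c['camera_matrix'];z=c['z_map'];R=cv2.Rodrigues(c['rvec'])[0]
v,u=np.mgrid[:400,:640];x=(u-K[0,2])/K[0,0];y=(v-K[1,2])/K[1,1];r=np.hypot(x,y);k=np.where(r>0,np.tan(r)/np.maximum(r,1e-9),1)
w=(np.stack([x*k*z,y*k*z,z],-1)-c['tvec'].ravel())@R
s=bot.observe();q=s['ee_rot'];Rt=Ro.from_quat(np.r_[q[1:],q[0]]).as_matrix()
tp=(w-s['eef_pos'])@Rt*1000
for cc in (272,278,284,290,341,346,352):
    print(cc,[(row,*[int(a) for a in np.nan_to_num(tp[row,cc])]) for row in range(206,250,4)])
cv2.imwrite('pics/g2.png',cv2.resize(c['frame'][190:270,250:380],(780,480),interpolation=cv2.INTER_CUBIC)[...,::-1])
E
```

```text
272 [(206, 11, -28, 11), (210, 8, -28, 12), (214, 6, -28, 11), (218, 3, -28, 12), (222, 0, -28, 11), (226, -2, -28, 11), (230, -5, -29, 11), (234, -8, -29, 11), (238, -11, -29, 10), (242, -14, -29, 12), (246, 10, -20, -48)]
278 [(206, 11, -24, 11), (210, 9, -24, 11), (214, 6, -24, 12), (218, 3, -24, 12), (222, 0, -24, 11), (226, -2, -24, 12), (230, 9, -19, -25), (234, 10, -19, -33), (238, 10, -18, -38), (242, 10, -17, -43), (246, 11, -17, -49)]
284 [(206, 11, -20, 12), (210, 8, -20, 12), (214, 6, -20, 11), (218, 3, -20, 12), (222, 0, -20, 11), (226, -2, -20, 12), (230, 10, -16, -27), (234, 10, -15, -34), (238, 10, -15, -37), (242, 10, -14, -43), (246, 10, -14, -48)]
290 [(206, 20, -13, -15), (210, 18, -13, -15), (214, 15, -13, -15), (218, 12, -14, -14), (222, 10, -14, -14), (226, 8, -14, -15), (230, 5, -14, -14), (234, 9, -13, -29), (238, 9, -12, -35), (242, 8, -12, -39), (246, 8, -12, -43)]
341 [(206, 18, 15, -10), (210, 16, 15, -11), (214, 14, 15, -11), (218, 11, 15, -10), (222, 0, 17, 11), (226, -2, 18, 12), (230, 10, 14, -27), (234, 9, 14, -31), (238, 73, 0, -184), (242, 8, 13, -39), (246, 9, 13, -45)]
346 [(206, 12, 20, 11), (210, 9, 21, 11), (214, 6, 21, 11), (218, 3, 21, 12), (222, 0, 21, 11), (226, -2, 21, 12), (230, 10, 17, -27), (234, 10, 16, -33), (238, 10, 16, -37), (242, 10, 15, -42), (246, 10, 15, -48)]
352 [(206, 11, 25, 12), (210, 9, 25, 11), (214, 6, 25, 11), (218, 3, 25, 11), (222, 0, 25, 11), (226, -2, 25, 10), (230, 10, 20, -27), (234, 10, 19, -33), (238, 9, 19, -37), (242, 10, 18, -43), (246, 10, 18, -48)]
```

View pics/g2.png

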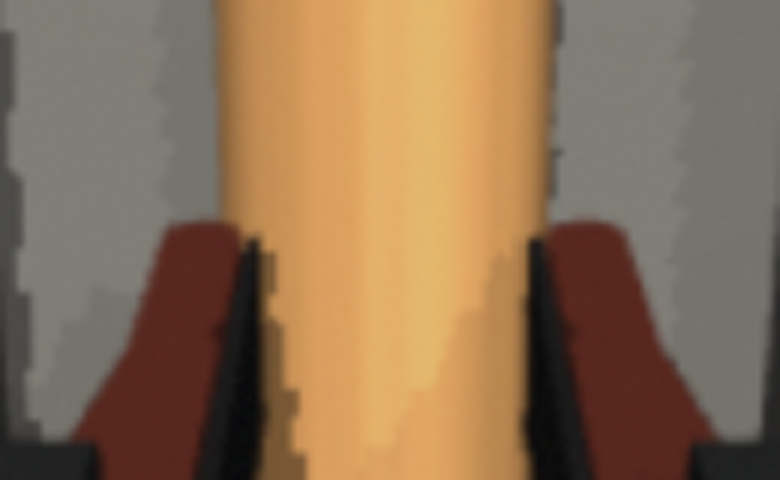

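The close-up shows the fingertips (rows around 230) ending level with the pin's top: the real tips are about 23 mm short of the reported TCP, so the fingers closed just above the pin. I'll open, go about 26 mm lower and grip again.

>>> apply_moves:
  deltas:
    - {"tx": 0, "ty": 0, "tz": -0.5, "rx": 0, "ry": 0, "rz": 0, "fingers": 5}
    - {"tx": 0, "ty": 0, "tz": 0, "rx": 0, "ry": 0, "rz": 0, "fingers": 5}
    - {"tx": 0, "ty": 0, "tz": 0, "rx": 0, "ry": 0, "rz": 0, "fingers": 5}
    - {"tx": 0, "ty": 0, "tz": 0, "rx": 0, "ry": 0, "rz": 0, "fingers": 5}
    - {"tx": 0, "ty": 0, "tz": 0.7, "rx": 0, "ry": 0, "rz": 0, "fingers": 5}
    - {"tx": 0, "ty": 0, "tz": 0.7, "rx": 0, "ry": 0, "rz": 0, "fingers": 5}
    - {"tx": 0, "ty": 0, "tz": 0.6, "rx": 0, "ry": 0, "rz": 0, "fingers": 5}
    - {"tx": 0, "ty": 0, "tz": 0.4, "rx": 0, "ry": 0, "rz": 0, "fingers": 5}
    - {"tx": 0, "ty": 0, "tz": 0.3, "rx": 0, "ry": 0, "rz": 0, "fingers": 5}
    - {"tx": 0, "ty": 0, "tz": 0, "rx": 0, "ry": 0, "rz": 0, "fingers": 5}

```text
time: 9.6
eef_pos: [0.5618, 0.1321, 0.0754]
ee_rot: [-0.025, 0.963, 0.1, 0.249]
wrist_force: [-0.5, 0.7, -0.7]
width: 0.0501
gripper_force: 0.0
```

```bash
cat >> h.py <<'E'
def wtool():
    c=cap('wrist');K=c['camera_matrix'];z=c['z_map'];R=cv2.Rodrigues(c['rvec'])[0]
    v,u=np.mgrid[:400,:640];x=(u-K[0,2])/K[0,0];y=(v-K[1,2])/K[1,1];r=np.hypot(x,y);k=np.where(r>0,np.tan(r)/np.maximum(r,1e-9),1)
    w=(np.stack([x*k*z,y*k*z,z],-1)-c['tvec'].ravel())@R
    s=bot.observe();q=s['ee_rot'];Rt=Ro.from_quat(np.r_[q[1:],q[0]]).as_matrix()
    return c,(w-s['eef_pos'])@Rt*1000
E
python3 - <<'E'
from h import *
c,tp=wtool();to(PM+PR[:,2]*.009,PR)
f=c['frame'].astype(int)
red=(f[...,0]>1.6*f[...,2])&(f[...,0]<120)&(np.abs(tp[...,1])<50)&(np.abs(tp[...,0]-9)<4)
print('finger z max',np.percentile(tp[red][:,2],[50,90,97,100]),'y',np.percentile(tp[red][:,1],[1,99]))
o=(f[...,0]-f[...,2]>80)&(np.abs(tp[...,1])<30);print('pin top z',np.percentile(tp[o][:,2],[2,10]),'y',np.percentile(tp[o][:,1],[2,98]),'xmax',np.percentile(tp[o][:,0],99))
E
```

```text
turn deg [0.11 1.21 0.06] then shift cm [-0.76 -0.07 -1.22] (shift first [-0.78 -0.07 -1.2 ] ) t 9.65 F [-0.8 -0.1  0.2]
finger z max [-68.18843034 -36.08042575 -27.78370758 -21.32175975] y [-35.13593106  36.04431008]
pin top z [-129.8976875 -122.637537 ] y [-16.6924435   26.69449911] xmax 67.17350693478028
```

```bash
python3 - <<'E'
from h import *
print(np.round(bot.observe()['q'],3))
E
```

```text
[-0.262  0.296 -0.122  2.296  1.157  0.127 -2.858]
```

>>> apply_moves:
  deltas:
    - {"tx": 0, "ty": 0, "tz": -2, "rx": 0, "ry": 0, "rz": 0, "fingers": 5}
    - {"tx": 0, "ty": 0, "tz": -3, "rx": 0, "ry": 0, "rz": 0, "fingers": 5}
    - {"tx": 0, "ty": 0, "tz": -2, "rx": 0, "ry": 0, "rz": 0, "fingers": 5}
    - {"tx": 0, "ty": 0, "tz": 0, "rx": 0, "ry": -5, "rz": 0, "fingers": 5}
    - {"tx": 0, "ty": 0, "tz": 0, "rx": 0, "ry": -5, "rz": 0, "fingers": 5}
    - {"tx": 0, "ty": 0, "tz": 0, "rx": 0, "ry": -5, "rz": 0, "fingers": 5}
    - {"tx": 0, "ty": 0, "tz": 0, "rx": 0, "ry": 0, "rz": 0, "fingers": 5}
    - {"tx": 0, "ty": 0, "tz": 0, "rx": 0, "ry": 0, "rz": 0, "fingers": 5}
    - {"tx": 0, "ty": 0, "tz": 0, "rx": 0, "ry": 0, "rz": 0, "fingers": 5}
    - {"tx": 0, "ty": 0, "tz": 0, "rx": 0, "ry": 0, "rz": 0, "fingers": 5}

```text
time: 10.65
eef_pos: [0.5274, 0.1251, 0.1365]
ee_rot: [-0.011, 0.987, 0.103, 0.122]
wrist_force: [-0.2, 0.1, -0.3]
width: 0.0499
gripper_force: 0.0
```

```bash
python3 - <<'E'
from h import *
print(np.round(bot.observe()['q'],3))
T=tool(-78.2,14);n=PR[:,2]
# tip (23mm behind reported tcp) to lie 8mm past axis along slope normal; grip point at pin mid
to(PM+n*.005+T[:,2]*.023,T)
E
```

```text
[ 0.195  0.266 -0.627  2.058  0.34   0.651 -2.009]
turn deg [ 0.16 -0.01  0.11] then shift cm [ 0.74 -0.04  7.72] (shift first [ 0.74 -0.07  7.72] ) t 10.65 F [-0.2  0.1 -0.3]
```

>>> apply_moves:
  deltas:
    - {"tx": 0.7, "ty": 0, "tz": 1, "rx": 0, "ry": 0, "rz": 0, "fingers": 5}
    - {"tx": 0, "ty": 0, "tz": 2, "rx": 0, "ry": 0, "rz": 0, "fingers": 5}
    - {"tx": 0, "ty": 0, "tz": 2, "rx": 0, "ry": 0, "rz": 0, "fingers": 5}
    - {"tx": 0, "ty": 0, "tz": 1.2, "rx": 0, "ry": 0, "rz": 0, "fingers": 5}
    - {"tx": 0, "ty": 0, "tz": 0.9, "rx": 0, "ry": 0, "rz": 0, "fingers": 5}
    - {"tx": 0, "ty": 0, "tz": 0.6, "rx": 0, "ry": 0, "rz": 0, "fingers": 5}
    - {"tx": 0, "ty": 0, "tz": 0, "rx": 0, "ry": 0, "rz": 0, "fingers": 2}
    - {"tx": 0, "ty": 0, "tz": 0, "rx": 0, "ry": 0, "rz": 0, "fingers": 2}
    - {"tx": 0, "ty": 0, "tz": 0, "rx": 0, "ry": 0, "rz": 0, "fingers": 2}
    - {"tx": 0, "ty": 0, "tz": 0, "rx": 0, "ry": 0, "rz": 0, "fingers": 2}
  newtons: 30

```text
time: 11.65
eef_pos: [0.5536, 0.1305, 0.0645]
ee_rot: [-0.011, 0.987, 0.102, 0.122]
wrist_force: [-0.2, 1.5, 0.6]
width: 0.0337
gripper_force: 30.0
```

```bash
python3 - <<'E'
from h import *
s=bot.observe();print(np.round(s['q'],3),s['width'],s['gripper_force'])
T=tool(-78.2,14);n=PR[:,2];to(PM+n*.005+T[:,2]*.023,T)
E
```

```text
[ 0.09   0.41  -0.525  2.069  0.506  0.521 -2.155] 0.03366173361093471 29.95735913515091
turn deg [ 0.13 -0.07  0.06] then shift cm [-0.12 -0.05  0.08] (shift first [-0.12 -0.05  0.08] ) t 11.65 F [-0.2  1.5  0.6]
```

>>> apply_moves:
  deltas:
    - {"tx": 0.2, "ty": 0, "tz": -1, "rx": 0, "ry": 0, "rz": 0, "fingers": 2}
    - {"tx": 0.5, "ty": 0, "tz": -2, "rx": 0, "ry": 0, "rz": 0, "fingers": 2}
    - {"tx": 0.7, "ty": 0, "tz": -3, "rx": 0, "ry": 0, "rz": 0, "fingers": 2}
    - {"tx": 1, "ty": 0, "tz": -4, "rx": 0, "ry": 0, "rz": 0, "fingers": 2}
    - {"tx": 1, "ty": 0, "tz": -4, "rx": 0, "ry": 0, "rz": 0, "fingers": 2}
    - {"tx": 0.7, "ty": 0, "tz": -3, "rx": 0, "ry": 0, "rz": 0, "fingers": 2}
    - {"tx": 0.2, "ty": 0, "tz": -1, "rx": 0, "ry": 0, "rz": 0, "fingers": 2}
    - {"tx": 0, "ty": 0, "tz": 0, "rx": 0, "ry": -5, "rz": 0, "fingers": 2}
    - {"tx": 0, "ty": 0, "tz": 0, "rx": 0, "ry": -5, "rz": 0, "fingers": 2}
    - {"tx": 0, "ty": 0, "tz": 0, "rx": 0, "ry": -5, "rz": 0, "fingers": 2}

```text
time: 12.65
eef_pos: [0.551, 0.1298, 0.2491]
ee_rot: [0.003, 0.995, 0.103, -0.01]
wrist_force: [0.5, 0.7, -0.9]
width: 0.0337
gripper_force: 30.0
```

```bash
python3 - <<'E'
from h import *
s=bot.observe();print(np.round(s['q'],3),s['width'],s['gripper_force'])
T=tool(-78.2,-16.2);D=tool(-8.3,-16.2)
lay=HOME+U*.028+np.array([0,0,-.004])
off=-.019  # placeholder
print('lay',lay);L=lay+np.array([0,0,.12])
to(s['eef_pos'],T); to(L,D)
Rs=[];q=s['ee_rot'];R0=Ro.from_quat(np.r_[q[1:],q[0]]).as_matrix()
to(L,R0)
E
```

```text
[ 0.187  0.362 -0.665  1.625  0.23   1.257 -1.886] 0.03371822013926539 29.958847761154175
lay [ 0.50125803 -0.23340672  0.096     ]
turn deg [  0.18 -15.01  -0.02] then shift cm [0. 0. 0.] (shift first [0. 0. 0.] ) t 12.65 F [ 0.5  0.7 -0.9]
turn deg [-10.43 -12.98 -69.28] then shift cm [-34.28   0.33  13.41] (shift first [-12.23  34.53   3.68] ) t 12.65 F [ 0.5  0.7 -0.9]
turn deg [0. 0. 0.] then shift cm [-12.23  34.53   3.68] (shift first [-12.23  34.53   3.68] ) t 12.65 F [ 0.5  0.7 -0.9]
```

>>> apply_moves:
  deltas:
    - {"tx": -1.5, "ty": 4.3, "tz": 0, "rx": 0, "ry": 0, "rz": 0, "fingers": 2}
    - {"tx": -1.5, "ty": 4.3, "tz": 0, "rx": 0, "ry": 0, "rz": 0, "fingers": 2}
    - {"tx": -1.5, "ty": 4.3, "tz": 0, "rx": 0, "ry": 0, "rz": 0, "fingers": 2}
    - {"tx": -1.5, "ty": 4.3, "tz": 0, "rx": 0, "ry": 0, "rz": 0, "fingers": 2}
    - {"tx": -1.5, "ty": 4.3, "tz": 0, "rx": 0, "ry": 0, "rz": 0, "fingers": 2}
    - {"tx": -1.5, "ty": 4.3, "tz": 0, "rx": 0, "ry": 0, "rz": 0, "fingers": 2}
    - {"tx": -1.5, "ty": 4.3, "tz": 0, "rx": 0, "ry": 0, "rz": 0, "fingers": 2}
    - {"tx": -1.5, "ty": 4.3, "tz": 0, "rx": 0, "ry": 0, "rz": 0, "fingers": 2}
    - {"tx": 0, "ty": 0, "tz": 0, "rx": 0, "ry": 0, "rz": -8, "fingers": 2}
    - {"tx": 0, "ty": 0, "tz": 0, "rx": 0, "ry": 0, "rz": -8, "fingers": 2}

```text
time: 13.65
eef_pos: [0.5032, -0.2326, 0.2508]
ee_rot: [0.0, 0.97, 0.241, -0.009]
wrist_force: [0.0, 0.1, -0.7]
width: 0.0333
gripper_force: 30.0
```

>>> apply_moves:
  deltas:
    - {"tx": 0, "ty": 0, "tz": 0, "rx": 0, "ry": 0, "rz": -7.7, "fingers": 2}
    - {"tx": 0, "ty": 0, "tz": 0, "rx": 0, "ry": 0, "rz": -7.7, "fingers": 2}
    - {"tx": 0, "ty": 0, "tz": 0, "rx": 0, "ry": 0, "rz": -7.7, "fingers": 2}
    - {"tx": 0, "ty": 0, "tz": 0, "rx": 0, "ry": 0, "rz": -7.7, "fingers": 2}
    - {"tx": 0, "ty": 0, "tz": 0, "rx": 0, "ry": 0, "rz": -7.7, "fingers": 2}
    - {"tx": 0, "ty": 0, "tz": 0, "rx": 0, "ry": 0, "rz": -7.7, "fingers": 2}
    - {"tx": 0, "ty": 0, "tz": 0, "rx": 0, "ry": 0, "rz": -7.7, "fingers": 2}
    - {"tx": 0, "ty": 0, "tz": 0, "rx": 0, "ry": -7.5, "rz": 0, "fingers": 2}
    - {"tx": 0, "ty": 0, "tz": 0, "rx": 0, "ry": -7.5, "rz": 0, "fingers": 2}
    - {"tx": 0, "ty": 0, "tz": 0, "rx": 0, "ry": 0, "rz": 0, "fingers": 2}

```text
time: 14.65
eef_pos: [0.5052, -0.2256, 0.2511]
ee_rot: [0.083, 0.746, 0.652, -0.107]
wrist_force: [-0.5, 1.7, -1.1]
width: 0.0332
gripper_force: 30.0
```

```bash
cat >> h.py <<'E'
def fitpin(p):
    from scipy.optimize import least_squares
    c0=np.median(p,0);d=np.linalg.svd(p-c0)[2][0]
    def res(x):
        dd=x[3:]/np.linalg.norm(x[3:]);return np.linalg.norm(np.cross(p-x[:3],dd),axis=1)-.017
    r=least_squares(res,np.r_[c0-[0,0,.01],d],loss='soft_l1',f_scale=.002);dd=r.x[3:]/np.linalg.norm(r.x[3:]);dd*=np.sign(dd@U)
    t=(p-r.x[:3])@dd;lo,hi=np.percentile(t,[1,99]);a=r.x[:3]
    print('n',len(p),'ends',np.round(a+lo*dd,4),np.round(a+hi*dd,4),'mid',np.round(a+(lo+hi)/2*dd,4),'len',round(hi-lo,4),'elev',np.degrees(np.arcsin(dd[2])).round(2),'az',np.degrees(np.arctan2(dd[1],dd[0])).round(2),'stand x ends',np.round([(a+k*dd-HOME)@U for k in(lo,hi)],4))
    return a+(lo+hi)/2*dd
def seepin(n,ctr,rad=.12):
    c=cap(n);w=cloud(c);f=c['frame'].astype(int)
    m=(f[...,0]-f[...,2]>45)&(f[...,0]>90)&(np.linalg.norm(w-ctr,axis=-1)<rad)
    m=cv2.erode(m.astype(np.uint8),np.ones((2,2)))>0
    return w[m]
E
python3 - <<'E'
from h import *
s=bot.observe();print(np.round(s['q'],3),s['width'],s['eef_pos'])
e=s['eef_pos']+[0,0,.02]
for n in('top','scene'):
    p=seepin(n,e);
    if len(p)>30: fitpin(p)
cv2.imwrite('pics/p1.png',np.hstack([cv2.resize(load(n)['frame'][a:a+120,b:b+160],(400,300)) for n,a,b in(('top',150,330),('scene',90,190))])[...,::-1])
D=tool(-8.3,-16.2);to(s['eef_pos'],D)
E
```

```text
[ 0.705  0.314 -0.702  1.72   0.493  1.266 -0.281] 0.033244306043174555 [ 0.50520296 -0.22557918  0.25110678]
turn deg [-0.88 -0.8   0.45] then shift cm [ 0.38  0.02 -0.09] (shift first [ 0.38  0.03 -0.09] ) t 14.75 F [-1.2  0.  -0.5]
```

View pics/p1.png

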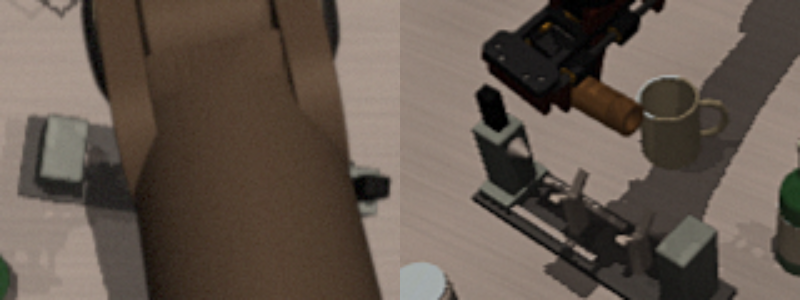

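The scene crop shows the pin gripped and about level, its head-side end at about (625,120), above the stand. The top view is hidden by the arm. I'll fit the pin from wrist and scene depth.

>>> apply_moves:
  deltas:
    - {"tx": 0, "ty": 0, "tz": 0, "rx": -0.9, "ry": -0.8, "rz": 0.5, "fingers": 2}
    - {"tx": 0, "ty": 0, "tz": 0, "rx": 0, "ry": 0, "rz": 0, "fingers": 2}
    - {"tx": 0, "ty": 0, "tz": 0, "rx": 0, "ry": 0, "rz": 0, "fingers": 2}
    - {"tx": 0, "ty": 0, "tz": 0, "rx": 0, "ry": 0, "rz": 0, "fingers": 2}
    - {"tx": 0, "ty": 0, "tz": 0, "rx": 0, "ry": 0, "rz": 0, "fingers": 2}
    - {"tx": 0, "ty": 0, "tz": 0, "rx": 0, "ry": 0, "rz": 0, "fingers": 2}
    - {"tx": 0, "ty": 0, "tz": 0, "rx": 0, "ry": 0, "rz": 0, "fingers": 2}
    - {"tx": 0, "ty": 0, "tz": 0, "rx": 0, "ry": 0, "rz": 0, "fingers": 2}
    - {"tx": 0, "ty": 0, "tz": 0, "rx": 0, "ry": 0, "rz": 0, "fingers": 2}
    - {"tx": 0, "ty": 0, "tz": 0, "rx": 0, "ry": 0, "rz": 0, "fingers": 2}

```text
time: 15.75
eef_pos: [0.5046, -0.2308, 0.2518]
ee_rot: [0.093, 0.75, 0.646, -0.107]
wrist_force: [0.8, 0.5, -1.4]
width: 0.0334
gripper_force: 30.0
```

```bash
cat >> h.py <<'E'
def wworld():
    c,tp=wtool();s=bot.observe();q=s['ee_rot'];Rt=Ro.from_quat(np.r_[q[1:],q[0]]).as_matrix()
    return c,tp,tp/1000@Rt.T+s['eef_pos']
def wpin():
    c,tp,w=wworld();f=c['frame'].astype(int)
    m=(f[...,0]>1.35*f[...,1])&(f[...,0]>1.7*f[...,2])&(f[...,0]<10*f[...,2])&(f[...,1]>1.2*f[...,2])&(f[...,0]>50)&(np.abs(tp[...,1])<22)&(tp[...,2]>-75)&(tp[...,2]<40)&(np.abs(tp[...,0])<110)
    return w[m]
E
python3 - <<'E'
from h import *
s=bot.observe();D=tool(-8.3,-16.2);to(s['eef_pos'],D);print(s['width'])
p=wpin();fitpin(p)
c=cap('scene');w=cloud(c);f=c['frame'].astype(int)
m=(f[...,0]>1.35*f[...,1])&(f[...,1]>1.3*f[...,2])&(f[...,0]>50)&(np.linalg.norm(w-s['eef_pos']-[0,0,.02],axis=-1)<.11)
q=w[m];print(len(q))
if len(q)>20: fitpin(q);fitpin(np.r_[p,q])
E
```

```text
turn deg [ 0.06  0.07 -0.23] then shift cm [0. 0. 0.] (shift first [0. 0. 0.] ) t 15.75 F [ 0.8  0.5 -1.4]
0.033387787965879795
n 11777 ends [ 0.5167 -0.1508  0.2781] [ 0.4935 -0.2952  0.2785] mid [ 0.5051 -0.223   0.2783] len 0.1463 elev 0.15 az -99.11 stand x ends [-0.056   0.0903]
284
n 284 ends [ 0.5186 -0.1503  0.2797] [ 0.5092 -0.2098  0.2783] mid [ 0.5139 -0.1801  0.279 ] len 0.0603 elev -1.28 az -98.94 stand x ends [-0.0567  0.0035]
n 12061 ends [ 0.5168 -0.1508  0.2782] [ 0.4935 -0.295   0.2785] mid [ 0.5051 -0.2229  0.2783] len 0.1461 elev 0.12 az -99.15 stand x ends [-0.056   0.0901]
```

>>> apply_moves:
  deltas:
    - {"tx": -0.5, "ty": -0.2, "tz": 0.1, "rx": 0, "ry": 0, "rz": -0.8, "fingers": 2}
    - {"tx": 0.84, "ty": 0, "tz": 2.88, "rx": 0, "ry": 0, "rz": 0, "fingers": 2}
    - {"tx": 0.84, "ty": 0, "tz": 2.88, "rx": 0, "ry": 0, "rz": 0, "fingers": 2}
    - {"tx": 0.84, "ty": 0, "tz": 2.88, "rx": 0, "ry": 0, "rz": 0, "fingers": 2}
    - {"tx": 0.84, "ty": 0, "tz": 2.88, "rx": 0, "ry": 0, "rz": 0, "fingers": 2}
    - {"tx": 0.56, "ty": 0, "tz": 1.92, "rx": 0, "ry": 0, "rz": 0, "fingers": 2}
    - {"tx": 0.28, "ty": 0, "tz": 0.96, "rx": 0, "ry": 0, "rz": 0, "fingers": 2}
    - {"tx": 0, "ty": 0, "tz": 0, "rx": 0, "ry": 0, "rz": 0, "fingers": 2}
    - {"tx": 0, "ty": 0, "tz": 0, "rx": 0, "ry": 0, "rz": 0, "fingers": 2}
    - {"tx": 0, "ty": 0, "tz": 0, "rx": 0, "ry": 0, "rz": 0, "fingers": 2}

```text
time: 16.85
eef_pos: [0.5024, -0.2358, 0.1036]
ee_rot: [0.093, 0.746, 0.651, -0.107]
wrist_force: [0.9, -0.8, -0.8]
width: 0.0333
gripper_force: 30.0
```

```bash
python3 - <<'E'
from h import *
s=bot.observe();D=tool(-8.3,-16.2);to(s['eef_pos'],D);print(np.round(s['q'],2))
p=wpin();m=fitpin(p)
c=load('wrist');sc=cap('scene')
cv2.imwrite('pics/p2.png',np.vstack([cv2.resize(sc['frame'][100:230,190:350],(800,330)),cv2.resize(c['frame'][100:360,100:540],(800,270))])[...,::-1])
E
```

```text
turn deg [0.17 0.1  0.53] then shift cm [0. 0. 0.] (shift first [0. 0. 0.] ) t 16.85 F [ 0.9 -0.8 -0.8]
[ 0.65  0.46 -0.63  1.91  0.68  0.99 -0.49]
n 11585 ends [ 0.5134 -0.1556  0.1298] [ 0.4921 -0.3009  0.1303] mid [ 0.5028 -0.2283  0.13  ] len 0.1468 elev 0.18 az -98.33 stand x ends [-0.0507  0.0961]
```

View pics/p2.png

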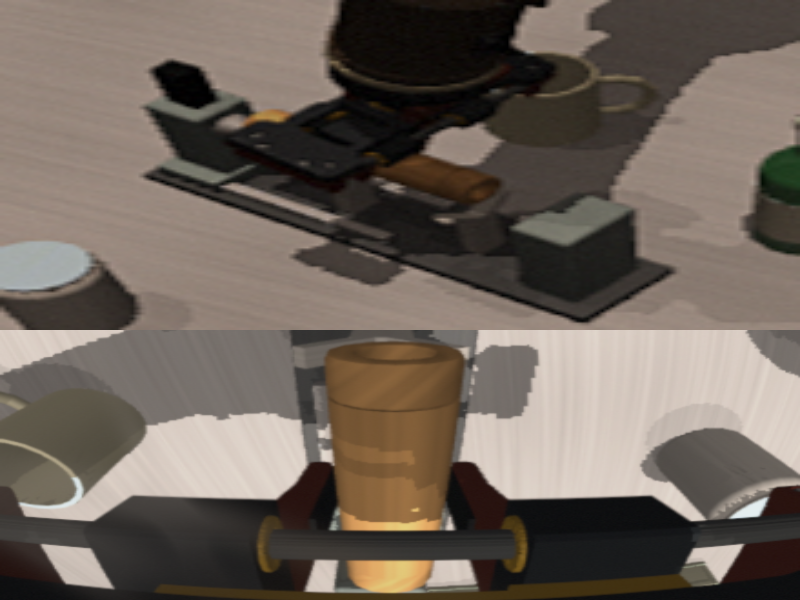

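The crops show the pin level over the rests. The headstock cone is clear of its head-side end at about (485,190), and the tailstock cone is clear at the far end near (235,120). The fit puts its axis 34 mm above the laid height, its middle at stand x of about +28 mm, and its yaw matches the stand. I'll lower it gently.

>>> apply_moves:
  deltas:
    - {"tx": 0.22, "ty": 0, "tz": 0.77, "rx": 0, "ry": 0, "rz": 0, "fingers": 2}
    - {"tx": 0.22, "ty": 0, "tz": 0.77, "rx": 0, "ry": 0, "rz": 0, "fingers": 2}
    - {"tx": 0.22, "ty": 0, "tz": 0.77, "rx": 0, "ry": 0, "rz": 0, "fingers": 2}
    - {"tx": 0.08, "ty": 0, "tz": 0.29, "rx": 0, "ry": 0, "rz": 0, "fingers": 2}
    - {"tx": 0.06, "ty": 0, "tz": 0.2, "rx": 0, "ry": 0, "rz": 0, "fingers": 2}
    - {"tx": 0.03, "ty": 0, "tz": 0.1, "rx": 0, "ry": 0, "rz": 0, "fingers": 2}
    - {"tx": 0.03, "ty": 0, "tz": 0.1, "rx": 0, "ry": 0, "rz": 0, "fingers": 2}
    - {"tx": 0, "ty": 0, "tz": 0, "rx": 0, "ry": 0, "rz": 0, "fingers": 2}
    - {"tx": 0, "ty": 0, "tz": 0, "rx": 0, "ry": 0, "rz": 0, "fingers": 2}
    - {"tx": 0, "ty": 0, "tz": 0, "rx": 0, "ry": 0, "rz": 0, "fingers": 2}

```text
time: 17.95
eef_pos: [0.5014, -0.2356, 0.0718]
ee_rot: [0.093, 0.746, 0.651, -0.107]
wrist_force: [-3.7, 1.9, 5.4]
width: 0.0335
gripper_force: 30.0
```

```bash
python3 - <<'E'
from h import *
s=bot.observe();print(s['wrist_force'],s['eef_pos'])
m=fitpin(wpin())
E
```

```text
[-3.65393031  1.88441542  5.36037637] [ 0.5013701  -0.23564952  0.07175602]
n 11567 ends [ 0.5125 -0.1554  0.0981] [ 0.4912 -0.3004  0.0984] mid [ 0.5018 -0.2279  0.0983] len 0.1466 elev 0.09 az -98.34 stand x ends [-0.0508  0.0958]
```

>>> apply_moves:
  deltas:
    - {"tx": 0.02, "ty": -0.1, "tz": 0.08, "rx": 0, "ry": 0, "rz": 0, "fingers": 2}
    - {"tx": 0, "ty": 0, "tz": 0, "rx": 0, "ry": 0, "rz": 0, "fingers": 2}
    - {"tx": 0, "ty": 0, "tz": 0, "rx": 0, "ry": 0, "rz": 0, "fingers": 3.5}
    - {"tx": 0, "ty": 0, "tz": 0, "rx": 0, "ry": 0, "rz": 0, "fingers": 3.7}
    - {"tx": 0, "ty": 0, "tz": 0, "rx": 0, "ry": 0, "rz": 0, "fingers": 4}
    - {"tx": 0, "ty": 0, "tz": 0, "rx": 0, "ry": 0, "rz": 0, "fingers": 4.5}
    - {"tx": 0, "ty": 0, "tz": 0, "rx": 0, "ry": 0, "rz": 0, "fingers": 5}
    - {"tx": 0, "ty": 0, "tz": 0, "rx": 0, "ry": 0, "rz": 0, "fingers": 5.5}
    - {"tx": 0, "ty": 0, "tz": 0, "rx": 0, "ry": 0, "rz": 0, "fingers": 5.5}
    - {"tx": 0, "ty": 0, "tz": 0, "rx": 0, "ry": 0, "rz": 0, "fingers": 5.5}

```text
time: 19.0
eef_pos: [0.5005, -0.2356, 0.0702]
ee_rot: [0.092, 0.746, 0.651, -0.107]
wrist_force: [0.0, -0.7, -0.4]
width: 0.055
gripper_force: 0.0
```

```bash
python3 - <<'E'
from h import *
s=bot.observe();print(s['wrist_force'],s['eef_pos'],s['width'])
m=fitpin(wpin())
E
```

```text
[ 0.02990439 -0.68891802 -0.42873951] [ 0.50050061 -0.23557106  0.07021754] 0.05502003435251962
n 11168 ends [ 0.5093 -0.1552  0.0956] [ 0.4881 -0.2985  0.0951] mid [ 0.4987 -0.2268  0.0953] len 0.1448 elev -0.23 az -98.43 stand x ends [-0.0505  0.0943]
```

>>> apply_moves:
  deltas:
    - {"tx": 0, "ty": 0, "tz": -1, "rx": 0, "ry": 0, "rz": 0, "fingers": 5.5}
    - {"tx": 0, "ty": 0, "tz": -2, "rx": 0, "ry": 0, "rz": 0, "fingers": 5.5}
    - {"tx": 0, "ty": 0, "tz": -4, "rx": 0, "ry": 0, "rz": 0, "fingers": 5.5}
    - {"tx": 0, "ty": 0, "tz": -4, "rx": 0, "ry": 0, "rz": 0, "fingers": 5.5}
    - {"tx": 0, "ty": 0, "tz": -4, "rx": 0, "ry": 0, "rz": 0, "fingers": 5.5}
    - {"tx": 0, "ty": 0, "tz": 0, "rx": 0, "ry": 8, "rz": 0, "fingers": 5.5}
    - {"tx": 0, "ty": 0, "tz": 0, "rx": 0, "ry": 8.2, "rz": 0, "fingers": 5.5}
    - {"tx": 0, "ty": 0, "tz": 0, "rx": 0, "ry": 0, "rz": 8, "fingers": 5.5}
    - {"tx": 0, "ty": 0, "tz": 0, "rx": 0, "ry": 0, "rz": 8, "fingers": 5.5}
    - {"tx": 0, "ty": 0, "tz": 0, "rx": 0, "ry": 0, "rz": 8, "fingers": 5.5}

```text
time: 20.05
eef_pos: [0.5062, -0.1944, 0.215]
ee_rot: [-0.0, 0.875, 0.484, -0.001]
wrist_force: [0.2, 1.0, 0.9]
width: 0.0552
gripper_force: 0.0
```

>>> apply_moves:
  deltas:
    - {"tx": 0, "ty": 0, "tz": 0, "rx": 0, "ry": 0, "rz": 8, "fingers": 5.5}
    - {"tx": 0, "ty": 0, "tz": 0, "rx": 0, "ry": 0, "rz": 8, "fingers": 5.5}
    - {"tx": 0, "ty": 0, "tz": 0, "rx": 0, "ry": 0, "rz": 8, "fingers": 5.5}
    - {"tx": 0, "ty": 0, "tz": 0, "rx": 0, "ry": 0, "rz": 8, "fingers": 5.5}
    - {"tx": 0, "ty": 0, "tz": 0, "rx": 0, "ry": 0, "rz": 8, "fingers": 5.5}
    - {"tx": 0, "ty": 0, "tz": 0, "rx": 0, "ry": 0, "rz": 8, "fingers": 5.5}
    - {"tx": 0, "ty": 0, "tz": 0, "rx": 0, "ry": 0, "rz": 8, "fingers": 5.5}
    - {"tx": 0, "ty": 0, "tz": 0, "rx": 0, "ry": 0, "rz": 8, "fingers": 5.5}
    - {"tx": 0, "ty": 0, "tz": 0, "rx": 0, "ry": 0, "rz": 2, "fingers": 5.5}
    - {"tx": 0, "ty": 0, "tz": 0, "rx": 0, "ry": 0, "rz": 0, "fingers": 5.5}

```text
time: 21.05
eef_pos: [0.5065, -0.1935, 0.215]
ee_rot: [0.001, 0.998, -0.067, -0.001]
wrist_force: [0.2, -1.2, 0.2]
width: 0.0553
gripper_force: 0.0
```

```bash
python3 - <<'E'
from h import *
s=bot.observe();print(np.round(s['q'],2),s['eef_pos'])
c=cap('top');w=cloud(c)
W=w[190:255,425:500].reshape(-1,3);t=W[(W[:,2]>.165)&(W[:,2]<.19)];print(len(t),t.mean(0) if len(t) else '',cv2.minAreaRect((t[:,:2]*1000).astype(np.float32)) if len(t) else '')
to(np.array([.481,-.3698,.2]),tool(-98.3))
E
```

```text
[ 0.64  0.3  -0.46  1.76  0.14  1.12 -1.56] [ 0.50654206 -0.19347758  0.21495779]
0  
turn deg [0.07 0.07 0.67] then shift cm [ 0.02 17.81  1.48] (shift first [-0.19 17.81  1.5 ] ) t 21.1 F [-0.2  0.1  0.1]
```

>>> apply_moves:
  deltas:
    - {"tx": 0, "ty": 4.5, "tz": 0, "rx": 0, "ry": 0, "rz": 0.7, "fingers": 5.5}
    - {"tx": 0, "ty": 4.5, "tz": 0, "rx": 0, "ry": 0, "rz": 0, "fingers": 5.5}
    - {"tx": 0, "ty": 4.5, "tz": 0, "rx": 0, "ry": 0, "rz": 0, "fingers": 5.5}
    - {"tx": 0, "ty": 4.3, "tz": 0, "rx": 0, "ry": 0, "rz": 0, "fingers": 5.5}
    - {"tx": 0, "ty": 0, "tz": 3, "rx": 0, "ry": 0, "rz": 0, "fingers": 5.5}
    - {"tx": 0, "ty": 0, "tz": 3, "rx": 0, "ry": 0, "rz": 0, "fingers": 5.5}
    - {"tx": 0, "ty": 0, "tz": 2, "rx": 0, "ry": 0, "rz": 0, "fingers": 5.5}
    - {"tx": 0, "ty": 0, "tz": 1.2, "rx": 0, "ry": 0, "rz": 0, "fingers": 5.5}
    - {"tx": 0, "ty": 0, "tz": 0, "rx": 0, "ry": 0, "rz": 0, "fingers": 5.5}
    - {"tx": 0, "ty": 0, "tz": 0, "rx": 0, "ry": 0, "rz": 0, "fingers": 5.5}

```text
time: 22.1
eef_pos: [0.4812, -0.3703, 0.1233]
ee_rot: [0.001, 0.997, -0.073, -0.001]
wrist_force: [0.3, 0.7, 1.0]
width: 0.0549
gripper_force: 0.0
```

>>> apply_moves:
  deltas:
    - {"tx": 0, "ty": 0, "tz": 0, "rx": 0, "ry": 0, "rz": 0, "fingers": 1}
    - {"tx": 0, "ty": 0, "tz": 0, "rx": 0, "ry": 0, "rz": 0, "fingers": 1}
    - {"tx": 0, "ty": 0, "tz": 0, "rx": 0, "ry": 0, "rz": 0, "fingers": 1}
    - {"tx": 0, "ty": 0, "tz": 0, "rx": 0, "ry": 0, "rz": 0, "fingers": 1}
    - {"tx": 0, "ty": 0, "tz": 0, "rx": 0, "ry": 0, "rz": 0, "fingers": 1}
    - {"tx": 0, "ty": 0, "tz": 0, "rx": 0, "ry": 0, "rz": 0, "fingers": 1}
    - {"tx": 0, "ty": 0, "tz": 0, "rx": 0, "ry": 0, "rz": 0, "fingers": 1}
    - {"tx": 0, "ty": 0, "tz": 0, "rx": 0, "ry": 0, "rz": 0, "fingers": 1}
    - {"tx": 0, "ty": 0, "tz": 0, "rx": 0, "ry": 0, "rz": 0, "fingers": 1}
    - {"tx": 0, "ty": 0, "tz": 0, "rx": 0, "ry": 0, "rz": 0, "fingers": 1}
  newtons: 30

```text
time: 23.1
eef_pos: [0.4807, -0.3703, 0.1228]
ee_rot: [0.001, 0.997, -0.074, -0.001]
wrist_force: [-1.3, -0.3, 6.1]
width: 0.0234
gripper_force: 30.0
```

>>> apply_moves:
  deltas:
    - {"tx": 0, "ty": -0.4, "tz": 0, "rx": 0, "ry": 0, "rz": 0, "fingers": 1}
    - {"tx": 0, "ty": -0.5, "tz": 0, "rx": 0, "ry": 0, "rz": 0, "fingers": 1}
    - {"tx": 0, "ty": -0.5, "tz": 0, "rx": 0, "ry": 0, "rz": 0, "fingers": 1}
    - {"tx": 0, "ty": -0.5, "tz": 0, "rx": 0, "ry": 0, "rz": 0, "fingers": 1}
    - {"tx": 0, "ty": -0.5, "tz": 0, "rx": 0, "ry": 0, "rz": 0, "fingers": 1}
    - {"tx": 0, "ty": -0.5, "tz": 0, "rx": 0, "ry": 0, "rz": 0, "fingers": 1}
    - {"tx": 0, "ty": -0.5, "tz": 0, "rx": 0, "ry": 0, "rz": 0, "fingers": 1}
    - {"tx": 0, "ty": -0.5, "tz": 0, "rx": 0, "ry": 0, "rz": 0, "fingers": 1}
    - {"tx": 0, "ty": -0.5, "tz": 0, "rx": 0, "ry": 0, "rz": 0, "fingers": 1}
    - {"tx": 0, "ty": 0, "tz": 0, "rx": 0, "ry": 0, "rz": 0, "fingers": 1}

```text
time: 24.1
eef_pos: [0.4873, -0.3261, 0.1228]
ee_rot: [0.001, 0.997, -0.073, -0.001]
wrist_force: [-2.0, -0.7, 6.4]
width: 0.0236
gripper_force: 30.0
```

```bash
python3 - <<'E'
from h import *
s=bot.observe();print(s['wrist_force'],s['eef_pos'],s['width'],'post stand x',(s['eef_pos']-HOME)@U)
for n in('scene','top'):
    c=cap(n);w=cloud(c);f=c['frame'].astype(int)
    m=(f[...,0]>1.35*f[...,1])&(f[...,1]>1.3*f[...,2])&(f[...,0]>50)&(np.linalg.norm(w-HOME,axis=-1)<.13)&(w[...,2]<.125)
    if m.sum()>20: fitpin(w[m])
E
```

```text
[-1.96208368 -0.66107062  6.42472725] [ 0.48725367 -0.32612573  0.12279015] 0.02361092713568809 post stand x 0.12176946521696587
n 491 ends [ 0.5138 -0.1371  0.0956] [ 0.4909 -0.2926  0.0989] mid [ 0.5023 -0.2148  0.0973] len 0.1573 elev 1.2 az -98.35 stand x ends [-0.0691  0.0881]
n 532 ends [ 0.5155 -0.1386  0.0955] [ 0.4955 -0.2726  0.0988] mid [ 0.5055 -0.2056  0.0971] len 0.1355 elev 1.41 az -98.48 stand x ends [-0.0679  0.0676]
```

>>> apply_moves:
  deltas:
    - {"tx": 0, "ty": -0.2, "tz": 0, "rx": 0, "ry": 0, "rz": 0, "fingers": 1}
    - {"tx": 0, "ty": -0.2, "tz": 0, "rx": 0, "ry": 0, "rz": 0, "fingers": 1}
    - {"tx": 0, "ty": -0.2, "tz": 0, "rx": 0, "ry": 0, "rz": 0, "fingers": 1}
    - {"tx": 0, "ty": -0.2, "tz": 0, "rx": 0, "ry": 0, "rz": 0, "fingers": 1}
    - {"tx": 0, "ty": -0.1, "tz": 0, "rx": 0, "ry": 0, "rz": 0, "fingers": 1}
    - {"tx": 0, "ty": -0.1, "tz": 0, "rx": 0, "ry": 0, "rz": 0, "fingers": 1}
    - {"tx": 0, "ty": 0, "tz": 0, "rx": 0, "ry": 0, "rz": 0, "fingers": 1}
    - {"tx": 0, "ty": 0, "tz": 0, "rx": 0, "ry": 0, "rz": 0, "fingers": 1}
    - {"tx": 0, "ty": 0, "tz": 0, "rx": 0, "ry": 0, "rz": 0, "fingers": 1}
    - {"tx": 0, "ty": 0, "tz": 0, "rx": 0, "ry": 0, "rz": 0, "fingers": 1}

```text
time: 25.2
eef_pos: [0.4886, -0.3173, 0.1228]
ee_rot: [0.001, 0.997, -0.074, -0.001]
wrist_force: [-1.7, -4.0, 6.3]
width: 0.0237
gripper_force: 30.0
```

>>> apply_moves:
  deltas:
    - {"tx": 0, "ty": -0.1, "tz": 0, "rx": 0, "ry": 0, "rz": 0, "fingers": 1}
    - {"tx": 0, "ty": -0.1, "tz": 0, "rx": 0, "ry": 0, "rz": 0, "fingers": 1}
    - {"tx": 0, "ty": -0.1, "tz": 0, "rx": 0, "ry": 0, "rz": 0, "fingers": 1}
    - {"tx": 0, "ty": 0, "tz": 0, "rx": 0, "ry": 0, "rz": 0, "fingers": 1}
    - {"tx": 0, "ty": 0, "tz": 0, "rx": 0, "ry": 0, "rz": 0, "fingers": 1}
    - {"tx": 0, "ty": 0, "tz": 0, "rx": 0, "ry": 0, "rz": 0, "fingers": 1}
    - {"tx": 0, "ty": 0, "tz": 0, "rx": 0, "ry": 0, "rz": 0, "fingers": 1}
    - {"tx": 0, "ty": 0, "tz": 0, "rx": 0, "ry": 0, "rz": 0, "fingers": 1}
    - {"tx": 0, "ty": 0, "tz": 0, "rx": 0, "ry": 0, "rz": 0, "fingers": 1}
    - {"tx": 0, "ty": 0, "tz": 0, "rx": 0, "ry": 0, "rz": 0, "fingers": 1}

```text
time: 26.2
eef_pos: [0.489, -0.3143, 0.1228]
ee_rot: [0.001, 0.997, -0.074, -0.001]
wrist_force: [-0.4, -3.2, 5.9]
width: 0.0238
gripper_force: 30.0
```

```bash
cat >> h.py <<'E'
def check():
    s=bot.observe();print(np.round(s['wrist_force'],1),s['eef_pos'],s['width'],'post stand x',(s['eef_pos']-HOME)@U)
    for n in('scene','top'):
        c=cap(n);w=cloud(c);f=c['frame'].astype(int)
        m=(f[...,0]>1.35*f[...,1])&(f[...,1]>1.3*f[...,2])&(f[...,0]>50)&(np.linalg.norm(w-HOME,axis=-1)<.13)&(w[...,2]<.125)
        if m.sum()>20: fitpin(w[m])
E
python3 -c "from h import *;check()"
```

```text
[-0.4 -3.2  5.9] [ 0.48898745 -0.31432507  0.12277244] 0.023762490113335952 post stand x 0.10984212817940427
n 489 ends [ 0.5151 -0.1269  0.0995] [ 0.493  -0.2823  0.0998] mid [ 0.504  -0.2046  0.0996] len 0.157 elev 0.09 az -98.1 stand x ends [-0.0794  0.0776]
n 496 ends [ 0.5166 -0.1289  0.1002] [ 0.4975 -0.2587  0.1   ] mid [ 0.5071 -0.1938  0.1001] len 0.1312 elev -0.1 az -98.36 stand x ends [-0.0776  0.0536]
```

>>> apply_moves:
  deltas:
    - {"tx": 0, "ty": -0.1, "tz": 0, "rx": 0, "ry": 0, "rz": 0, "fingers": 1}
    - {"tx": 0, "ty": 0, "tz": 0, "rx": 0, "ry": 0, "rz": 0, "fingers": 1}
    - {"tx": 0, "ty": -0.1, "tz": 0, "rx": 0, "ry": 0, "rz": 0, "fingers": 1}
    - {"tx": 0, "ty": 0, "tz": 0, "rx": 0, "ry": 0, "rz": 0, "fingers": 1}
    - {"tx": 0, "ty": 0, "tz": 0, "rx": 0, "ry": 0, "rz": 0, "fingers": 1}
    - {"tx": 0, "ty": 0, "tz": 0, "rx": 0, "ry": 0, "rz": 0, "fingers": 1}
    - {"tx": 0, "ty": 0, "tz": 0, "rx": 0, "ry": 0, "rz": 0, "fingers": 1}
    - {"tx": 0, "ty": 0, "tz": 0, "rx": 0, "ry": 0, "rz": 0, "fingers": 1}
    - {"tx": 0, "ty": 0, "tz": 0, "rx": 0, "ry": 0, "rz": 0, "fingers": 1}
    - {"tx": 0, "ty": 0, "tz": 0, "rx": 0, "ry": 0, "rz": 0, "fingers": 1}

```text
time: 27.3
eef_pos: [0.4892, -0.3132, 0.1228]
ee_rot: [0.002, 0.997, -0.074, -0.001]
wrist_force: [-1.8, -5.6, 5.1]
width: 0.0239
gripper_force: 30.0
```

>>> apply_moves:
  deltas:
    - {"tx": 0, "ty": -0.1, "tz": 0, "rx": 0, "ry": 0, "rz": 0, "fingers": 1}
    - {"tx": 0, "ty": -0.1, "tz": 0, "rx": 0, "ry": 0, "rz": 0, "fingers": 1}
    - {"tx": 0, "ty": -0.1, "tz": 0, "rx": 0, "ry": 0, "rz": 0, "fingers": 1}
    - {"tx": 0, "ty": 0, "tz": 0, "rx": 0, "ry": 0, "rz": 0, "fingers": 1}
    - {"tx": 0, "ty": 0, "tz": 0, "rx": 0, "ry": 0, "rz": 0, "fingers": 1}
    - {"tx": 0, "ty": 0, "tz": 0, "rx": 0, "ry": 0, "rz": 0, "fingers": 1}
    - {"tx": 0, "ty": 0, "tz": 0, "rx": 0, "ry": 0, "rz": 0, "fingers": 1}
    - {"tx": 0, "ty": 0, "tz": 0, "rx": 0, "ry": 0, "rz": 0, "fingers": 1}
    - {"tx": 0, "ty": 0, "tz": 0, "rx": 0, "ry": 0, "rz": 0, "fingers": 1}
    - {"tx": 0, "ty": 0, "tz": 0, "rx": 0, "ry": 0, "rz": 0, "fingers": 1}

```text
time: 28.3
eef_pos: [0.4893, -0.3126, 0.1228]
ee_rot: [0.003, 0.997, -0.075, -0.0]
wrist_force: [-1.3, -13.1, 2.4]
width: 0.0238
gripper_force: 30.0
```

```bash
python3 -c "from h import *;check()"
```

```text
[ -1.3 -13.1   2.4] [ 0.48931273 -0.31259322  0.12278875] 0.02380370538117126 post stand x 0.10808145659387373
n 476 ends [ 0.5153 -0.1267  0.0999] [ 0.4929 -0.2807  0.0998] mid [ 0.5041 -0.2037  0.0998] len 0.1557 elev -0.04 az -98.29 stand x ends [-0.0797  0.076 ]
n 496 ends [ 0.5167 -0.1285  0.1002] [ 0.498  -0.2562  0.1004] mid [ 0.5073 -0.1924  0.1003] len 0.1291 elev 0.12 az -98.36 stand x ends [-0.0781  0.0511]
```

>>> apply_moves:
  deltas:
    - {"tx": 0, "ty": 0.15, "tz": 0, "rx": 0, "ry": 0, "rz": 0, "fingers": 1}
    - {"tx": 0, "ty": 0.15, "tz": 0, "rx": 0, "ry": 0, "rz": 0, "fingers": 1}
    - {"tx": 0, "ty": 0, "tz": 0, "rx": 0, "ry": 0, "rz": 0, "fingers": 1}
    - {"tx": 0, "ty": 0, "tz": 0, "rx": 0, "ry": 0, "rz": 0, "fingers": 5}
    - {"tx": 0, "ty": 0, "tz": 0, "rx": 0, "ry": 0, "rz": 0, "fingers": 5}
    - {"tx": 0, "ty": 0, "tz": 0, "rx": 0, "ry": 0, "rz": 0, "fingers": 5}
    - {"tx": 0, "ty": 0, "tz": 0, "rx": 0, "ry": 0, "rz": 0, "fingers": 5}
    - {"tx": 0, "ty": 0, "tz": 0, "rx": 0, "ry": 0, "rz": 0, "fingers": 5}
    - {"tx": 0, "ty": 0, "tz": 0, "rx": 0, "ry": 0, "rz": 0, "fingers": 5}
    - {"tx": 0, "ty": 0, "tz": 0, "rx": 0, "ry": 0, "rz": 0, "fingers": 5}

```text
time: 29.4
eef_pos: [0.4893, -0.3118, 0.1224]
ee_rot: [0.001, 0.997, -0.074, -0.001]
wrist_force: [-0.8, 0.8, -0.2]
width: 0.0503
gripper_force: 0.0
```

>>> apply_moves:
  deltas:
    - {"tx": 0, "ty": 0, "tz": -1, "rx": 0, "ry": 0, "rz": 0, "fingers": 5}
    - {"tx": 0, "ty": 0, "tz": -2, "rx": 0, "ry": 0, "rz": 0, "fingers": 5}
    - {"tx": 0, "ty": 0, "tz": -3, "rx": 0, "ry": 0, "rz": 0, "fingers": 5}
    - {"tx": 0, "ty": 0, "tz": -3, "rx": 0, "ry": 0, "rz": 0, "fingers": 5}
    - {"tx": 0, "ty": 0, "tz": -3, "rx": 0, "ry": 0, "rz": 0, "fingers": 5}
    - {"tx": 0, "ty": 4.5, "tz": 0, "rx": 0, "ry": 0, "rz": 0, "fingers": 5}
    - {"tx": 0, "ty": 4.5, "tz": 0, "rx": 0, "ry": 0, "rz": 0, "fingers": 5}
    - {"tx": 0, "ty": 4.5, "tz": 0, "rx": 0, "ry": 0, "rz": 0, "fingers": 5}
    - {"tx": 0, "ty": 4.5, "tz": 0, "rx": 0, "ry": 0, "rz": 0, "fingers": 5}
    - {"tx": 0, "ty": 3, "tz": 0, "rx": 0, "ry": 0, "rz": 0, "fingers": 5}

```text
time: 30.4
eef_pos: [0.4569, -0.5231, 0.2432]
ee_rot: [0.001, 0.997, -0.075, -0.001]
wrist_force: [0.2, 0.2, -0.8]
width: 0.0496
gripper_force: 0.0
```

```bash
python3 - <<'E'
from h import *
check()
c=load('top');s=load('scene');w=cloud(c)
W=w[190:255,400:480].reshape(-1,3);t=W[(W[:,2]>.165)&(W[:,2]<.19)];print(len(t),t.mean(0),(t.mean(0)-HOME)@U)
cv2.imwrite('pics/end.png',np.vstack([cv2.resize(c['frame'][185:260,330:490],(640,300)),cv2.resize(s['frame'][100:240,180:360],(640,300))])[...,::-1])
E
```

```text
[ 0.2  0.2 -0.8] [ 0.45686441 -0.52307099  0.24321041] 0.049580313066867644 post stand x 0.3210387535965681
n 394 ends [ 0.5156 -0.1255  0.1   ] [ 0.4923 -0.2816  0.0999] mid [ 0.504  -0.2035  0.0999] len 0.1579 elev -0.02 az -98.5 stand x ends [-0.0809  0.077 ]
n 448 ends [ 0.5168 -0.1279  0.1003] [ 0.4942 -0.2823  0.1   ] mid [ 0.5055 -0.2051  0.1001] len 0.156 elev -0.1 az -98.36 stand x ends [-0.0786  0.0774]
110 [ 0.48887007 -0.31095294  0.17643072] 0.10652226080834243
```

View pics/end.png

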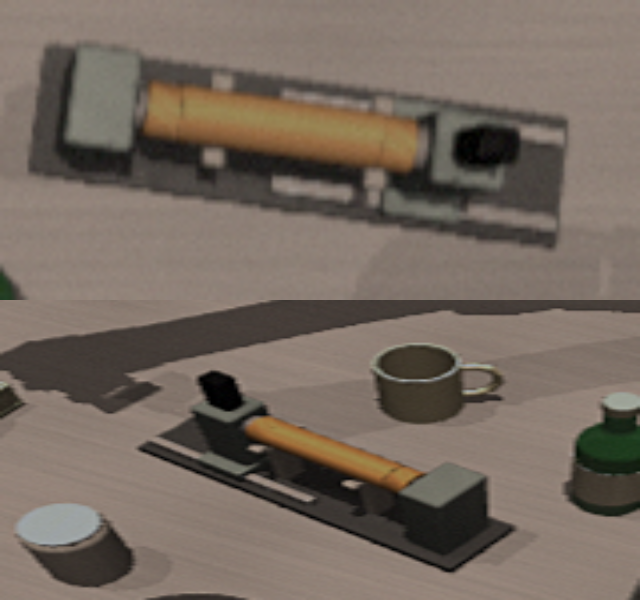

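The final crops show the pin held straight between both cones, from (145,110) to (425,145) in the top view. Its axis is level at 100 mm, so it is clear of the rests, and the arm is well away.

```bash
python3 -c "from rig import bot;print(bot.sign_off())"
```

```text
the job is handed in; nothing more can be done
None
```

The rolling pin is held straight and level between the two cones, clear of the rests with the tailstock fully in, the gripper has let go, and the job was handed in at about 30 s; I didn't re-measure the other rods and objects at the end.

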